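# Put blocked lenses, screw jars and lens clock into their fitted foam trays

## Robot

A 6-joint arm with a two-finger parallel gripper is mounted at the origin on a cart in front of the work surface, level with it; the furniture and walls round the work are solid. World frame = base frame: x ahead of the robot, y to its left, z up, the work surface at z = 0. Lengths are in m, angles in rad, forces in N, time in s.
With the tool pointing down it reaches from about 0.3 to 0.775 m from the base axis. Payload 14.6 kg.
Tool frame: the origin (TCP) lies on the centre line of the jaws, within the pads' length; the fingertips stand 11 mm ahead of it and the grasp point (between the pads) lies 8 mm behind it; y points along the fingers, x is the direction in which the jaws open and shut, and the axes are right-handed (so a half turn about y gives the same grasp; the last joint's range is limited). The gripper opens to 94 mm and grips with 3 to 60 N. Pads are 16 mm wide; open, the fingers measure 119 mm over their backs; the gripper's body (75 mm by 177 mm) begins 78 mm behind the grasp point.
Start: joints at [1.172, 0.3, 1.521, -0, 1.321, -0.067], TCP at [0.179, 0.52, 0.192] pointing down, gripper open.
Joint ranges: [-3.03, 3.03], [-0.79, 2.21], [0.23, 2.52], [-1.04, 4.18], [0, 3.07], [-2.55, 2.55]. Speed limits (rad/s): [2.22, 2.22, 2.57, 3.14, 3.14, 3.14].

## Interface

Orientations are given as [roll, pitch, yaw] about the fixed x, y, z axes, in that order (R = Rz(yaw) Ry(pitch) Rx(roll)).
In Python, from station import ctrl, imaging gives the robot as it stands. The module is installed in compiled form; this text tells all that it offers.
- The arm moves only by the tool apply_moves, never from a script. Its argument "deltas" is a list of rows, each an object with "dp": the shift along the tool's x, y, z in m, a list of three; "roll": the turn about the tool's y in rad; "grip": the closure, from -1 (fully open) to 1 (shut). In form: [{"dp": [tx, ty, tz], "roll": roll, "grip": grip}, ...]. A call has 1 to 10 rows; each row shifts and turns the commanded pose from where the row before left it, along the tool's axes as they then stand; what a row does not reach is not made up. A row lasts 1/8 s, in which the tool goes at most 62.5 mm and 10.7 degrees, less where a joint would pass 70% of its speed; a pose out of reach is approached as far as the arm can. A call with a gripper value outside its range is refused whole. The fingers move at their own pace and stop on an object; "newtons" is the grip in N (left out, the last holds). Time passes only in rows, so rows that do not move let the fingers close. It gives the time, the measured TCP pose, the force and the opening at its end, in the units of the state.
- ctrl.get_obs(): the state, without advancing time (a new reading comes with each control period).
- imaging.camera(name): name is "side" or "top" or "wrist"; returns the picture (480x640x3 uint8, blue, green, red); there is no depth.
- imaging.camera_info(name): a dict with "K" (3x3 intrinsics, pixels), "world_from_camera" (4x4, takes a point from camera to world coordinates). Camera axes: x right, y down, z forward; pixel columns grow to the right and rows downward; lengths in m; the calibration is good to about 2 mm. A picture is of the moment at which its call begins: read the wrist's pose just before it. camera_info takes no time and is no camera call; for the wrist camera it gives the pose at the moment of the call.
- ctrl.hand_in(): hands the job in, once; it reports no verdict.
The state is a dict: "time_s": time; "qpos": joint angles; "joint_vel": joint speeds; "tau": joint torques, N m; "ee_pos": TCP position; "eef_rot": TCP orientation; "force": force on the tool from outside, world axes, zero at the start; "moment": the same for the moment, N m; "grip_width": finger opening in m.
Only numpy, scipy, OpenCV 4.12 (cv2) and the standard library are available. Lean on these libraries where they do the work, as an engineer would, in place of code of your own. Each camera call takes 0.05 s, during which the arm holds its last target. There are 200 camera calls.

## Task

Clear the bench for the next job: put each blocked lens into the round recess of its own size in the lens tray, each screw jar upright into the recess of its own size in the jar tray, and the lens clock, dial up and foot in the slot, into its cut-out in the gauge tray. Each must lie fully down on the floor of its own recess and be let go; leave the pencil and the mug alone.

Things in the scene. Friction and masses are not known exactly. Their poses are not given: they have to be found in the camera images.
- lens_small: Smaller blocked lens: orange-brown domed lens, 51 mm across, rim 3 mm thick, lying flat, with a yellow plastic edging block upright on its middle. Origin: middle of the lens's underside, z up. Grasp the block, a 22 mm cylinder on the lens axis from 12 to 25.5 mm above the underside, flange below; the rim is too thin to grasp. About 34 g, +-30 %.
- lens_large: Larger blocked lens: blue-green domed lens, 66 mm across, rim 3 mm thick, lying flat, with a red plastic edging block upright on its middle. Origin: middle of the lens's underside, z up. Grasp the block, a 22 mm cylinder on the lens axis from 13 to 26.5 mm above the underside, flange below; the rim is too thin to grasp. About 34 g, +-30 %.
- jar_blue: Small closed screw jar, white with a ribbed blue lid, standing. 30 mm high; lid 41 mm across from 20 to 30 mm height, body 38 mm across below it. Origin: centre of its underside, z up. Grasp round the lid. About 30 g, +-30 %.
- jar_black: Larger closed screw jar, grey with a ribbed black lid, standing. 34 mm high; lid 49 mm across from 24 to 34 mm height, body 47 mm across below it. Origin: centre of its underside, z up. Grasp round the lid. About 30 g, +-30 %.
- lens_clock: Lens clock (dial gauge), pale, lying dial up, 61 x 43 x 13 mm. Round case 43 mm across, 13 mm thick, its centre at x = +9 mm; the foot with the measuring pins, 13 mm wide, points to -x and ends at x = -30 mm. Origin: middle of the 61 mm, on the underside; z up. Grasp the case across y at x = +9 mm. About 110 g, +-30 %.
- lens_tray: Grey lens tray, 110 (x) by 184 mm (y), with two shallow round recesses, 5 mm deep, floor 11 mm above the bench: 62 mm across at x = 0, y = -47 mm for the small lens; 78 mm across at x = 0, y = +43 mm for the large lens. Black foam, top 17.5 mm high, fixed. Origin: centre of its underside; z up; yaw within 0.25 rad.
- jar_tray: Grey jar tray, 84 (x) by 138 mm (y), with two round recesses, 12 mm deep, floor 4 mm above the bench: 46 mm across at x = 0, y = -33 mm for the blue-lidded jar; 57 mm across at x = 0, y = +32 mm for the black-lidded jar. Black foam, top 17.5 mm high, fixed. Origin: centre of its underside; z up; yaw within 0.25 rad.
- gauge_tray: Grey tray, 104 (x) by 112 mm (y); cut-out 8 mm deep (floor 8 mm above the bench): a 53 mm round at x = 0, y = +12 mm, foot slot 24 mm wide from it to y = -33 mm, finger notches at its +x and -x sides, 37 mm wide, to x = +-43 mm. The clock's +x goes along the tray's +y, origin at x = 0, y = +3 mm. Black foam, top 17.5 mm high, fixed. Origin: centre of its underside; z up; yaw within 0.25 rad.
- pencil: Green pencil, 123 x 7 mm, lying in front, nearest the robot. Bystander, to be left alone. Origin: its middle, on the underside.
- mug: White coffee mug, 95 mm high, at the right. Bystander, to be left alone. Origin: centre of its underside.

How it is judged:
At the end, for the whole second after the job is handed in: each lens, each jar and the lens clock is in its own recess: within 9 mm of the recess's middle along both tray axes, underside within 3 mm of the recess floor, tilted less than 0.12 rad, at rest; the clock's length is within 0.3 rad of the slot's direction (x of lens_small in the frame of lens_tray between -0.009 and 0.009 m and y of lens_small in the frame of lens_tray between -0.056 and -0.038 m and z of lens_small in the frame of lens_tray between 0.008 and 0.014 m and angle between each of lens_small, lens_large, jar_blue, jar_black, lens_clock's own z axis and vertical below 0.12 rad and linear speed of each of lens_small, lens_large, jar_blue, jar_black, lens_clock below 0.02 m/s and x of lens_large in the frame of lens_tray between -0.009 and 0.009 m and y of lens_large in the frame of lens_tray between 0.034 and 0.052 m and z of lens_large in the frame of lens_tray between 0.008 and 0.014 m and x of jar_blue in the frame of jar_tray between -0.009 and 0.009 m and y of jar_blue in the frame of jar_tray between -0.042 and -0.024 m and z of jar_blue in the frame of jar_tray between 0.001 and 0.007 m and x of jar_black in the frame of jar_tray between -0.009 and 0.009 m and y of jar_black in the frame of jar_tray between 0.023 and 0.041 m and z of jar_black in the frame of jar_tray between 0.001 and 0.007 m and x of lens_clock in the frame of gauge_tray between -0.009 and 0.009 m and y of lens_clock in the frame of gauge_tray between -0.006 and 0.012 m and z of lens_clock in the frame of gauge_tray between 0.005 and 0.011 m and angle between the x axis of lens_clock and the y axis of gauge_tray, either way round below 0.3 rad); the robot touches nothing.
It fails at once if the pencil is moved (distance of pencil from where it was at the start of the episode above 0.03 m).
It fails at once if the mug is moved (distance of mug from where it was at the start of the episode above 0.03 m).
It also fails if it takes over 93 s, if anything falls off the work surface, if the arm or the gripper's body presses on something with over 40 N, if the wrist force passes 120 N, or if a joint passes its speed limit or range.

## Working session

There is one attempt and no reset: what is moved stays moved. The work goes in short steps, Python scripts to look and compute and a tool call to move; the robot and the scene stay as the last step left them, time stands still between calls to the robot, and variables do not carry over. Pictures are saved under pics/ and viewed, about 12 in all and at most 16, crops included, and the job is handed in when it is done.

Besides the shell and the picture viewer there is one more tool, called after "Request:" by a JSON object that holds its "op" and its "data", one argument or row to a line. apply_moves: Moves the arm, as the interface text tells. Its arguments: {"type":"object","properties":{"deltas":{"type":"array"},"newtons":{"type":"number"}},"required":["deltas"]}

```bash
mkdir -p pics; ls; python3 - <<'E'
from station import ctrl, imaging
import cv2, numpy as np
o=ctrl.get_obs(); print(o)
for n in ("top","side"):
    im=imaging.camera(n); cv2.imwrite(f"pics/{n}0.png",im); i=imaging.camera_info(n); print(n,np.round(i["K"],1).tolist(),np.round(i["world_from_camera"],4).tolist())
i=imaging.camera_info("wrist"); print(np.round(i["world_from_camera"],4).tolist(),i["K"])
E
```

```text
pics
{'time_s': 0.0, 'qpos': array([ 1.17236888e+00,  3.00451237e-01,  1.52156997e+00, -2.23914026e-05,
        1.32073927e+00, -6.65954450e-02]), 'joint_vel': array([-1.12036583e-03,  7.77820912e-05,  6.35393081e-04,  8.41438146e-04,
       -9.33940311e-04, -3.58961296e-04]), 'tau': array([-4.54082314e-03, -5.31827080e+01, -3.52723968e+01,  7.06325099e-02,
        2.46755633e-02, -4.32681884e-05]), 'ee_pos': array([0.1790721 , 0.51973068, 0.19150195]), 'eef_rot': array([-1.57074025e+00,  1.16667619e-03,  1.23896992e+00]), 'force': array([0.75332032, 0.13287105, 0.38609033]), 'moment': array([-0.00263609, -0.0251613 , -0.02910213]), 'grip_width': 0.09341041963283384}
top [[507.1, 0.0, 316.0], [0.0, 507.1, 249.4], [0.0, 0.0, 1.0]] [[0.0157, -0.9818, 0.1891, 0.2715], [-0.9999, -0.0167, -0.0041, -0.0444], [0.0072, -0.189, -0.9819, 1.2244], [0.0, 0.0, 0.0, 1.0]]
side [[515.6, 0.0, 312.6], [0.0, 515.6, 245.7], [0.0, 0.0, 1.0]] [[-0.9955, -0.0604, 0.0733, 0.4184], [-0.095, 0.6436, -0.7595, 0.8552], [-0.0012, -0.763, -0.6464, 0.8073], [0.0, 0.0, 0.0, 1.0]]
[[0.3271, 0.9176, 0.2257, 0.1147], [0.945, -0.3176, -0.0783, 0.5422], [-0.0002, 0.2389, -0.971, 0.3845], [0.0, 0.0, 0.0, 1.0]] [[403.735094     0.         326.76244777]
 [  0.         403.735094   242.91995968]
 [  0.           0.           1.        ]]
```

View pics/top0.png

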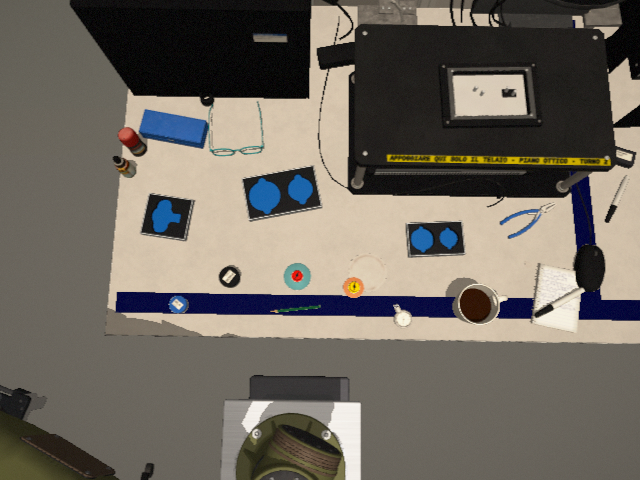

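View pics/side0.png

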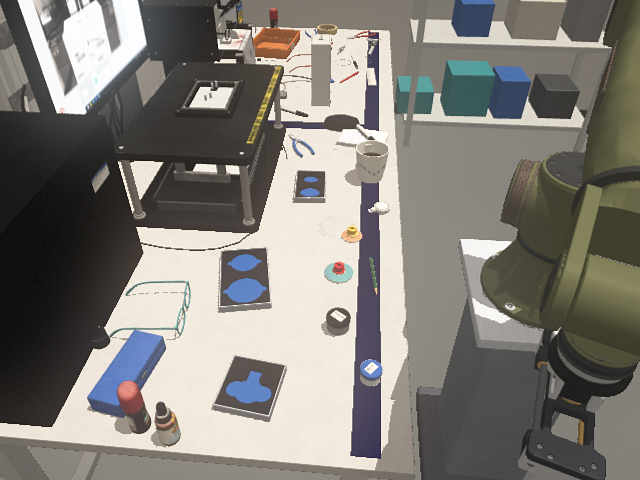

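```bash
cat > h.py <<'E'
import numpy as np, cv2
from station import ctrl, imaging
def px2w(info,uv,z):
    K,T=np.array(info["K"]),np.array(info["world_from_camera"])
    d=T[:3,:3]@np.linalg.solve(K,np.array([uv[0],uv[1],1.0])); o=T[:3,3]
    return o+d*(z-o[2])/d[2]
def blobs(mask,amin):
    mask=cv2.morphologyEx(mask.astype(np.uint8),cv2.MORPH_OPEN,np.ones((2,2)))
    cs,_=cv2.findContours(mask,cv2.RETR_EXTERNAL,cv2.CHAIN_APPROX_NONE)
    return [c for c in cs if cv2.contourArea(c)>amin]
def hsv(im,h0,h1,s0=80,v0=40):
    h=cv2.cvtColor(im,cv2.COLOR_BGR2HSV); return cv2.inRange(h,(h0,s0,v0),(h1,255,255))
E
python3 - <<'E'
from h import *
im=cv2.imread("pics/top0.png"); i=imaging.camera_info("top")
for nm,m,z,a in [("bluerec",hsv(im,95,115,120,120),.01,60),("red/or",hsv(im,0,25,150,120),.01,20),("teal",hsv(im,80,94,60,80),.002,60)]:
    for c in blobs(m,a):
        (x,y),r=cv2.minEnclosingCircle(c); b=cv2.boundingRect(c); print(nm,[round(x),round(y)],round(r,1),b,np.round(px2w(i,(x,y),z)[:2],3))
for nm,uv,z in [("jarblack",(230,277),.034),("jarblue",(179,304),.03),("ll",(297,276),.02),("ls",(354,287),.02),("clock",(403,317),.013),("clockfoot",(397,307),.01),("pencilL",(270,311),0),("pencilR",(320,306),0),("mug",(476,305),.09),("boxfrontL",(352,165),.0),("boxfrontL",(352,165),.25)]: print(nm,np.round(px2w(i,uv,z)[:2],3))
crop=cv2.resize(im[180:330,120:520],None,fx=2,fy=2,interpolation=cv2.INTER_CUBIC); cv2.imwrite("pics/topcrop.png",crop)
E
```

```text
bluerec [178, 305] 9.0 (170, 297, 17, 17) [0.366 0.277]
bluerec [449, 239] 10.2 (441, 229, 17, 21) [ 0.537 -0.375]
bluerec [422, 240] 12.3 (412, 228, 22, 25) [ 0.533 -0.31 ]
bluerec [164, 217] 16.6 (153, 201, 29, 32) [0.58  0.325]
bluerec [266, 196] 17.8 (250, 179, 31, 36) [0.637 0.078]
bluerec [301, 190] 14.6 (289, 176, 25, 29) [ 0.656 -0.01 ]
bluerec [173, 127] 32.5 (141, 111, 65, 33) [0.818 0.321]
red/or [354, 288] 9.9 (345, 279, 19, 20) [ 0.412 -0.142]
red/or [298, 276] 5.6 (293, 271, 11, 12) [ 0.438 -0.006]
red/or [578, 162] 3.9 (575, 159, 6, 7) [ 0.742 -0.708]
red/or [126, 135] 7.3 (119, 133, 15, 9) [0.793 0.438]
teal [298, 277] 13.2 (285, 264, 26, 27) [ 0.438 -0.006]
jarblack [0.431 0.153]
jarblue [0.366 0.27 ]
ll [ 0.438 -0.005]
ls [ 0.414 -0.141]
clock [ 0.345 -0.259]
clockfoot [ 0.369 -0.245]
pencilL [0.355 0.059]
pencilR [ 0.369 -0.061]
mug [ 0.369 -0.409]
boxfrontL [ 0.727 -0.137]
boxfrontL [ 0.634 -0.118]
```

View pics/topcrop.png

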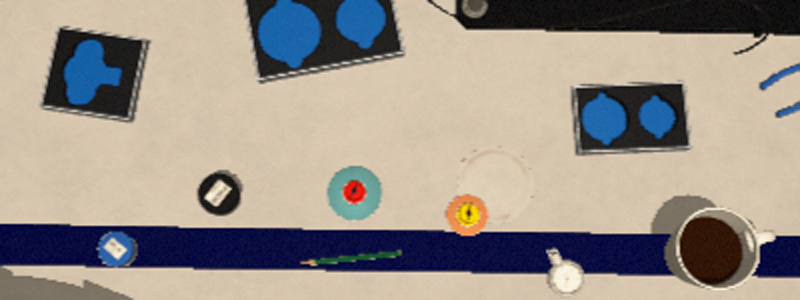

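```bash
cat >> h.py <<'E'
def state():
    o=ctrl.get_obs(); return o["time_s"],np.array(o["ee_pos"]),o["eef_rot"],np.array(o["qpos"]),o["force"],o["grip_width"]
def plan(wps,p=None,psi=None,step=.058,rs=.17):
    """wps: list of (x,y,z,psi); prints rows (dp,roll,n) that lead there from the measured pose"""
    import math
    _,p0,r,q,f,w=state(); p=p0 if p is None else np.array(p); psi=r[2] if psi is None else psi
    for x,y,z,s in wps:
        d=np.array([x,y,z])-p; dr=(s-psi); n=max(1,math.ceil(max(np.linalg.norm(d)/step,abs(dr)/rs)))
        print("->",(x,y,z,s),"n=",n,"q6~",round(math.atan2(y,x)-s,2))
        for k in range(n):
            c,si=np.cos(psi),np.sin(psi); e=d/n
            print('  {"dp":[%.4f,%.4f,%.4f],"roll":%.4f}'%(c*e[0]+si*e[1],-e[2],-si*e[0]+c*e[1],-dr/n)); psi+=dr/n
        p=np.array([x,y,z])
def tri(uv1,n1,uv2,n2):
    P=[]
    for n in (n1,n2):
        i=imaging.camera_info(n); P.append(np.array(i["K"])@np.linalg.inv(np.array(i["world_from_camera"]))[:3])
    X=cv2.triangulatePoints(P[0],P[1],np.array(uv1,float).reshape(2,1),np.array(uv2,float).reshape(2,1)); return (X[:3]/X[3]).ravel()
E
python3 - <<'E'
from h import *
print(tri((355,165),"top",(240,158),"side"),tri((612,165),"top",(283,68),"side"))
plan([(.47,.22,.27,0)],step=.055)
E
```

```text
[ 0.66338939 -0.12757296  0.21024922] [ 0.65752335 -0.67243366  0.20780569]
-> (0.47, 0.22, 0.27, 0) n= 8 q6~ 0.44
  {"dp":[-0.0236,-0.0098,-0.0466],"roll":0.1549}
  {"dp":[-0.0161,-0.0098,-0.0497],"roll":0.1549}
  {"dp":[-0.0083,-0.0098,-0.0516],"roll":0.1549}
  {"dp":[-0.0002,-0.0098,-0.0522],"roll":0.1549}
  {"dp":[0.0079,-0.0098,-0.0516],"roll":0.1549}
  {"dp":[0.0157,-0.0098,-0.0498],"roll":0.1549}
  {"dp":[0.0232,-0.0098,-0.0468],"roll":0.1549}
  {"dp":[0.0301,-0.0098,-0.0426],"roll":0.1549}
```

Request:
{"op": "apply_moves", "data": {
  "deltas": [
    {"dp": [-0.0236, -0.0098, -0.0466], "roll": 0.155, "grip": -1},
    {"dp": [-0.0161, -0.0098, -0.0497], "roll": 0.155, "grip": -1},
    {"dp": [-0.0083, -0.0098, -0.0516], "roll": 0.155, "grip": -1},
    {"dp": [0, -0.0098, -0.0522], "roll": 0.155, "grip": -1},
    {"dp": [0.0079, -0.0098, -0.0516], "roll": 0.155, "grip": -1},
    {"dp": [0.0157, -0.0098, -0.0498], "roll": 0.155, "grip": -1},
    {"dp": [0.0232, -0.0098, -0.0468], "roll": 0.155, "grip": -1},
    {"dp": [0.0301, -0.0098, -0.0426], "roll": 0.154, "grip": -1},
    {"dp": [0, 0, 0], "roll": 0, "grip": -1},
    {"dp": [0, 0, 0], "roll": 0, "grip": -1}
  ]
}}

```text
time_s: 1.35
ee_pos: [0.4696, 0.2204, 0.27]
eef_rot: [-1.571, 0.001, 0.001]
force: [0.1, 0.3, -0.2]
grip_width: 0.0944
```

```bash
python3 - <<'E'
from h import *
import pickle
t,p,r,q,f,w=state(); print(t,p,r,q,f,w)
i=imaging.camera_info("wrist"); im=imaging.camera("wrist"); cv2.imwrite("pics/w1.png",im); pickle.dump(i,open("w1.pkl","wb"))
E
```

```text
1.35 [0.46964688 0.22043301 0.26997706] [-1.57095016e+00  9.31720012e-04  1.08419575e-03] [3.68125727e-01 1.81122831e-01 1.48758385e+00 1.91662731e-04
 1.47381084e+00 3.67022812e-01] [ 0.05056868  0.30316485 -0.17401302] 0.09435904413262722
```

View pics/w1.png

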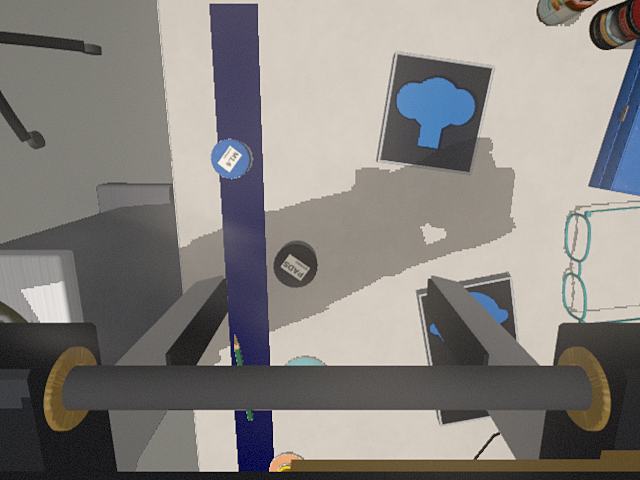

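```bash
python3 - <<'E'
from h import *
import pickle
i=pickle.load(open("w1.pkl","rb")); im=cv2.imread("pics/w1.png")
# gauge tray corners
C=np.array([px2w(i,c,.0175)[:2] for c in [(395,53),(494,67),(472,173),(378,160)]])
print("corners",C.round(4).tolist(),"centre",C.mean(0),"sides",np.linalg.norm(C-np.roll(C,-1,0),axis=1).round(4))
m=hsv(im,100,112,150,150); 
for c in blobs(m,300):
    W=np.array([px2w(i,k[0],.008)[:2] for k in c]); b=cv2.boundingRect(c)
    (cx,cy),(a,bb),ang=cv2.minAreaRect(W.astype(np.float32)); print("blue",b,np.round([cx,cy,a,bb,ang],4))
# jars
for nm,roi,z,mm in [("blue",(200,130,70,60),.03,m*0+hsv(im,100,115,130,90)),("black",(265,232,65,62),.034,None)]:
    x,y,w,h=roi
    if mm is None:
        g=cv2.cvtColor(im,cv2.COLOR_BGR2GRAY); mm=(g<75).astype(np.uint8)*255; 
    s=np.zeros_like(mm); s[y:y+h,x:x+w]=mm[y:y+h,x:x+w]
    for c in blobs(s,200):
        (u,v),r=cv2.minEnclosingCircle(c); a=px2w(i,(u,v),z); e=px2w(i,(u+r,v),z); print(nm,np.round([u,v,r],1),cv2.boundingRect(c),a[:2].round(4),"diam",2*(e-a)[0].round(4))
E
```

```text
corners [[0.5397, 0.379], [0.6417, 0.3657], [0.6284, 0.2583], [0.5256, 0.2722]] centre [0.58385021 0.31876769] sides [0.1029 0.1082 0.1037 0.1077]
blue (426, 97, 42, 52) [5.97000e-01 3.12800e-01 5.15000e-02 3.41000e-02 4.17506e+01]
black [296.3 266.1  21.7] (275, 245, 43, 42) [0.4364 0.1574] diam 0.0482
```

```bash
python3 - <<'E'
from h import *
import pickle
i=pickle.load(open("w1.pkl","rb")); im=cv2.imread("pics/w1.png"); H=cv2.cvtColor(im,cv2.COLOR_BGR2HSV)
print([H[v,u].tolist() for u,v in [(415,100),(435,100),(430,135),(220,150),(245,172),(232,180),(255,100),(225,100)]])
m=hsv(im,100,113,100,110)
s=np.zeros_like(m); s[60:170,380:495]=m[60:170,380:495]
for c in blobs(s,300):
    W=np.array([px2w(i,k[0],.008)[:2] for k in c]); 
    a=-.132; R=np.array([[np.cos(a),np.sin(a)],[-np.sin(a),np.cos(a)]]); L=(W-[.584,.319])@R.T
    print("cutout in tray frame",L.min(0).round(4),L.max(0).round(4))
s=np.zeros_like(m); s[130:190,200:265]=m[130:190,200:265]
for c in blobs(s,100):
    (u,v),r=cv2.minEnclosingCircle(c); a=px2w(i,(u,v),.03); e=px2w(i,(u+r,v),.03); print(np.round([u,v,r],1),cv2.boundingRect(c),a[:2].round(4),"diam",2*(e-a)[0].round(4))
E
```

```text
[[106, 144, 188], [105, 150, 185], [104, 157, 185], [108, 107, 183], [112, 86, 110], [123, 74, 93], [124, 76, 101], [123, 70, 98]]
cutout in tray frame [-0.0404 -0.0343] [0.0444 0.0378]
[231.2 159.1  20.1] (213, 140, 38, 40) [0.3698 0.2737] diam 0.0422
```

Request:
{"op": "apply_moves", "data": {
  "deltas": [
    {"dp": [0.005, 0, -0.057], "roll": 0, "grip": -1},
    {"dp": [0.005, 0, -0.057], "roll": 0, "grip": -1},
    {"dp": [0.005, 0, -0.057], "roll": 0, "grip": -1},
    {"dp": [0.005, 0, -0.057], "roll": 0, "grip": -1},
    {"dp": [0.005, 0, -0.057], "roll": 0, "grip": -1},
    {"dp": [0.005, 0, -0.057], "roll": 0, "grip": -1},
    {"dp": [0, 0, 0], "roll": 0, "grip": -1},
    {"dp": [0, 0, 0], "roll": 0, "grip": -1}
  ]
}}

```text
time_s: 2.4
ee_pos: [0.5, -0.1206, 0.2703]
eef_rot: [-1.57, 0.0, 0.002]
force: [0.3, 0.6, 0.2]
grip_width: 0.0941
```

```bash
python3 - <<'E'
from h import *
import pickle
t,p,r,q,f,w=state(); print(t,p,r,q)
i=imaging.camera_info("wrist"); im=imaging.camera("wrist"); cv2.imwrite("pics/w2.png",im); pickle.dump(i,open("w2.pkl","wb"))
E
```

```text
2.4 [ 0.50004093 -0.12056541  0.27029823] [-1.57044039e+00  3.04484841e-04  1.53969868e-03] [-3.07946746e-01  1.70337055e-01  1.49945416e+00  2.47491544e-04
  1.47219987e+00 -3.09510802e-01]
```

View pics/w2.png

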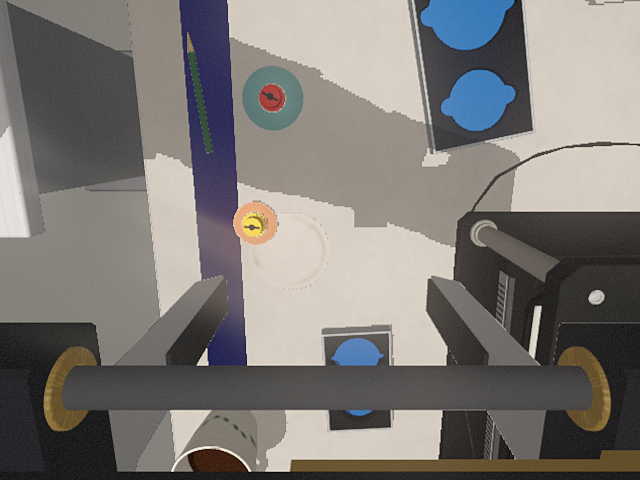

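Request:
{"op": "apply_moves", "data": {
  "deltas": [
    {"dp": [-0.005, 0, -0.053], "roll": 0, "grip": -1},
    {"dp": [-0.005, 0, -0.053], "roll": 0, "grip": -1},
    {"dp": [-0.005, 0, -0.053], "roll": 0, "grip": -1},
    {"dp": [-0.005, 0, -0.053], "roll": 0, "grip": -1},
    {"dp": [-0.005, 0, -0.053], "roll": 0, "grip": -1},
    {"dp": [0, 0, 0], "roll": 0, "grip": -1},
    {"dp": [0, 0, 0], "roll": 0, "grip": -1}
  ]
}}

```text
time_s: 3.32
ee_pos: [0.4759, -0.3853, 0.2705]
eef_rot: [-1.571, -0.0, 0.002]
force: [-0.1, -0.4, -0.1]
grip_width: 0.0941
```

```bash
python3 - <<'E'
from h import *
import pickle
t,p,r,q,f,w=state(); print(t,p,r,q)
i=imaging.camera_info("wrist"); im=imaging.camera("wrist"); cv2.imwrite("pics/w3.png",im); pickle.dump(i,open("w3.pkl","wb"))
E
```

```text
3.325 [ 0.47585285 -0.38529108  0.27046505] [-1.57053183e+00 -3.89507878e-05  1.77800571e-03] [-7.40533978e-01  4.00847483e-01  1.20660818e+00  2.21388035e-04
  1.53428709e+00 -7.42320086e-01]
```

View pics/w3.png

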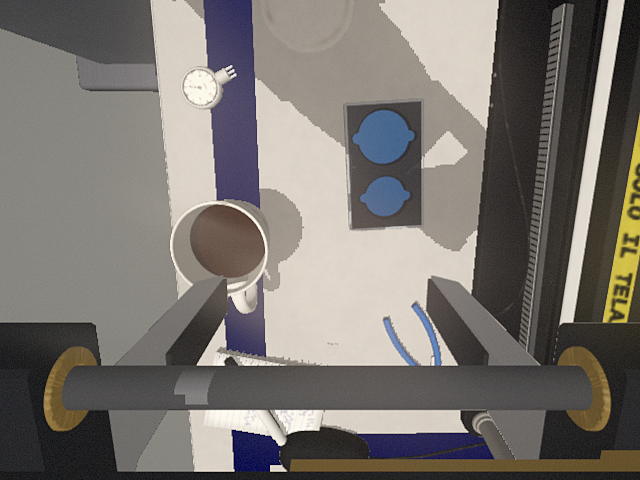

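```bash
python3 - <<'E'
from h import *
import pickle
def L(n): return pickle.load(open(n+".pkl","rb")),cv2.imread(f"pics/{n}.png")
def circ(i,m,roi,z,nm,amin=100):
    x,y,w,h=roi; s=np.zeros_like(m); s[y:y+h,x:x+w]=m[y:y+h,x:x+w]
    for c in blobs(s,amin):
        (u,v),r=cv2.minEnclosingCircle(c); W=np.array([px2w(i,k[0],z)[:2] for k in c]).astype(np.float32)
        (cx,cy),R=cv2.minEnclosingCircle(W); M=cv2.moments(W); e=cv2.fitEllipse(W); print(nm,np.round([u,v,r],1),"encl",np.round([cx,cy,2*R],4),"ell",np.round(e[0],4),np.round(e[1],4))
i,im=L("w2"); print("cam",np.round(np.array(i["world_from_camera"])[:3,3],3))
circ(i,hsv(im,80,98,60,50),(235,55,80,85),.003,"large lens rim")
circ(i,hsv(im,0,8,130,60)|hsv(im,172,180,130,60),(235,55,80,85),.0265,"red block")
circ(i,hsv(im,3,22,50,150),(225,190,70,70),.003,"small lens rim")
circ(i,hsv(im,23,34,120,100),(225,190,70,70),.0255,"yellow block",40)
circ(i,hsv(im,100,113,100,110),(400,0,150,150),.011,"lens recess")
i,im=L("w3")
circ(i,hsv(im,100,114,100,80),(340,95,90,140),.004,"jar recess")
C=np.array([px2w(i,c,.0175)[:2] for c in [(345,104),(421,99),(423,225),(351,230)]])
print(C.round(4).tolist(),C.mean(0),np.linalg.norm(C-np.roll(C,-1,0),axis=1).round(4))
cv2.imwrite("pics/clock.png",cv2.resize(np.hstack([im[50:130,160:270]]),None,fx=6,fy=6,interpolation=cv2.INTER_CUBIC))
E
```

```text
cam [ 0.501 -0.052  0.463]
red block [272.2  98.9  13.4] encl [ 0.4452 -0.0069  0.0262] ell [ 0.4453 -0.0069] [0.0235 0.0248]
small lens rim [256.  224.   22.5] encl [ 0.4185 -0.1422  0.0521] ell [ 0.4184 -0.1421] [0.0496 0.0503]
yellow block [252.4 230.9   8.6] encl [ 0.4184 -0.1452  0.0192] ell [ 0.4188 -0.1472] [0.008 0.021]
yellow block [252.4 222.8   9.5] encl [ 0.4187 -0.1361  0.0213] ell [ 0.4191 -0.1349] [0.0143 0.0205]
lens recess [479.  102.   38.1] encl [ 0.6622 -0.0086  0.0793] ell [ 0.6619 -0.0079] [0.0589 0.0709]
lens recess [468.   10.   48.1] encl [0.6432 0.0791 0.0953] ell [0.6433 0.0689] [0.0492 0.092 ]
jar recess [387.5 195.   22.5] encl [ 0.5458 -0.3735  0.0515] ell [ 0.5471 -0.3727] [0.0359 0.047 ]
jar recess [384.  138.   30.3] encl [ 0.5395 -0.3102  0.0665] ell [ 0.5396 -0.3099] [0.0552 0.06  ]
[[0.4957, -0.2758], [0.5751, -0.2709], [0.5849, -0.4051], [0.5039, -0.4108]] [ 0.53989529 -0.34065098] [0.0796 0.1346 0.0811 0.1353]
```

View pics/clock.png

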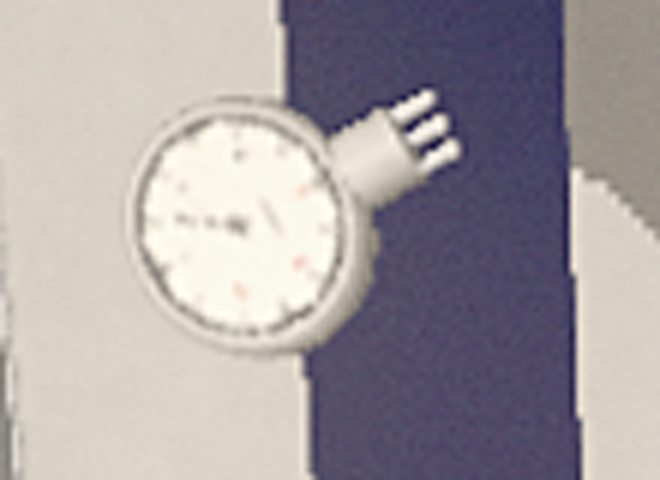

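```bash
python3 - <<'E'
from h import *
import pickle
i=pickle.load(open("w3.pkl","rb")); j=pickle.load(open("w2.pkl","rb"))
f=lambda u,v,z: px2w(i,(160+u/6-.4,50+v/6-.4),z)[:2]
c=f(240,225,.013); e=f(430,126,.0065); fb=f(372,163,.008); print("case",c.round(4),"diam check",np.linalg.norm(f(128,225,.013)-f(355,225,.013)),"tip",e.round(4),"len",np.linalg.norm(e-c),"angles",np.arctan2(*(c-e)[::-1]),np.arctan2(*(c-fb)[::-1]))
a,b=px2w(j,(433,152),.0175),px2w(j,(533,131),.0175); d=(b-a)[:2]; print("lens tray -y edge",a,b,np.linalg.norm(d),np.arctan2(d[1],d[0]),"small recess from corner",(a+b)[:2]/2+45*.001*np.array([-d[1],d[0]])/np.linalg.norm(d))
plan([(.4,-.25,.2,2.0)],step=.058)
E
```

```text
case [ 0.3431 -0.2586] diam check 0.039713703919627766 tip [ 0.3758 -0.2414] len 0.0369620052209875 angles -2.6570995094159775 -2.6903620628064764
lens tray -y edge [ 0.61513545 -0.06024584  0.0175    ] [ 0.72015769 -0.03843352  0.0175    ] 0.10726345408634837 0.20478102557204786 small recess from corner [ 0.6584957  -0.00527993]
-> (0.4, -0.25, 0.2, 2.0) n= 12 q6~ -2.56
  {"dp":[-0.0063,0.0059,0.0113],"roll":-0.1665}
  {"dp":[-0.0043,0.0059,0.0122],"roll":-0.1665}
  {"dp":[-0.0023,0.0059,0.0127],"roll":-0.1665}
  {"dp":[-0.0001,0.0059,0.0129],"roll":-0.1665}
  {"dp":[0.0020,0.0059,0.0128],"roll":-0.1665}
  {"dp":[0.0041,0.0059,0.0122],"roll":-0.1665}
  {"dp":[0.0061,0.0059,0.0114],"roll":-0.1665}
  {"dp":[0.0079,0.0059,0.0102],"roll":-0.1665}
  {"dp":[0.0095,0.0059,0.0088],"roll":-0.1665}
  {"dp":[0.0108,0.0059,0.0071],"roll":-0.1665}
  {"dp":[0.0118,0.0059,0.0052],"roll":-0.1665}
  {"dp":[0.0125,0.0059,0.0032],"roll":-0.1665}
```

```bash
python3 - <<'E'
from h import *
plan([(.3435,-.2585,.12,1.83),(.3435,-.2585,.0135,1.83)])
E
```

```text
-> (0.3435, -0.2585, 0.12, 1.83) n= 11 q6~ -2.48
  {"dp":[-0.0120,0.0137,0.0115],"roll":-0.1662}
  {"dp":[-0.0099,0.0137,0.0134],"roll":-0.1662}
  {"dp":[-0.0076,0.0137,0.0148],"roll":-0.1662}
  {"dp":[-0.0050,0.0137,0.0159],"roll":-0.1662}
  {"dp":[-0.0023,0.0137,0.0165],"roll":-0.1662}
  {"dp":[0.0004,0.0137,0.0166],"roll":-0.1662}
  {"dp":[0.0032,0.0137,0.0163],"roll":-0.1662}
  {"dp":[0.0058,0.0137,0.0156],"roll":-0.1662}
  {"dp":[0.0083,0.0137,0.0144],"roll":-0.1662}
  {"dp":[0.0106,0.0137,0.0128],"roll":-0.1662}
  {"dp":[0.0126,0.0137,0.0109],"roll":-0.1662}
-> (0.3435, -0.2585, 0.0135, 1.83) n= 2 q6~ -2.48
  {"dp":[0.0000,0.0532,-0.0000],"roll":0.0000}
  {"dp":[0.0000,0.0532,-0.0000],"roll":0.0000}
```

Request:
{"op": "apply_moves", "data": {
  "deltas": [
    {"dp": [-0.012, 0.0137, 0.0115], "roll": -0.1662, "grip": -1},
    {"dp": [-0.0099, 0.0137, 0.0134], "roll": -0.1662, "grip": -1},
    {"dp": [-0.0076, 0.0137, 0.0148], "roll": -0.1662, "grip": -1},
    {"dp": [-0.005, 0.0137, 0.0159], "roll": -0.1662, "grip": -1},
    {"dp": [-0.0023, 0.0137, 0.0165], "roll": -0.1662, "grip": -1},
    {"dp": [0.0004, 0.0137, 0.0166], "roll": -0.1662, "grip": -1},
    {"dp": [0.0032, 0.0137, 0.0163], "roll": -0.1662, "grip": -1},
    {"dp": [0.0058, 0.0137, 0.0156], "roll": -0.1662, "grip": -1},
    {"dp": [0.0083, 0.0137, 0.0144], "roll": -0.1662, "grip": -1},
    {"dp": [0.0106, 0.0137, 0.0128], "roll": -0.1662, "grip": -1}
  ]
}}

```text
time_s: 4.62
ee_pos: [0.3553, -0.2698, 0.1335]
eef_rot: [-1.572, 0.001, 1.67]
force: [0.1, 0.3, 0.3]
grip_width: 0.0941
```

Request:
{"op": "apply_moves", "data": {
  "deltas": [
    {"dp": [0.0126, 0.0137, 0.0109], "roll": -0.1662, "grip": -1},
    {"dp": [0, 0, 0], "roll": 0, "grip": -1},
    {"dp": [0, 0, 0], "roll": 0, "grip": -1}
  ]
}}

```text
time_s: 5.0
ee_pos: [0.345, -0.2589, 0.1206]
eef_rot: [-1.57, 0.002, 1.828]
force: [-0.1, -1.3, 1.0]
grip_width: 0.0939
```

```bash
python3 - <<'E'
from h import *
t,p,r,q,f,w=state(); print(t,p,r,q)
i=imaging.camera_info("wrist"); im=imaging.camera("wrist"); cv2.imwrite("pics/w4.png",im)
plan([(.3435,-.2585,.0135,1.83)])
# project expected case centre
T=np.linalg.inv(np.array(i["world_from_camera"])); X=T@np.array([.3435,-.2585,.013,1]); u=np.array(i["K"])@X[:3]; print("expected px",u[:2]/u[2])
E
```

```text
5.0 [ 0.34502635 -0.2588711   0.12064938] [-1.57006811  0.00244557  1.82840341] [-7.27347789e-01  1.13846763e-01  1.92390009e+00 -2.19561088e-03
  1.10221164e+00 -2.55476032e+00]
-> (0.3435, -0.2585, 0.0135, 1.83) n= 2 q6~ -2.48
  {"dp":[0.0005,0.0535,0.0006],"roll":-0.0010}
  {"dp":[0.0005,0.0535,0.0006],"roll":-0.0010}
expected px [328.50805032 233.8147339 ]
```

View pics/w4.png

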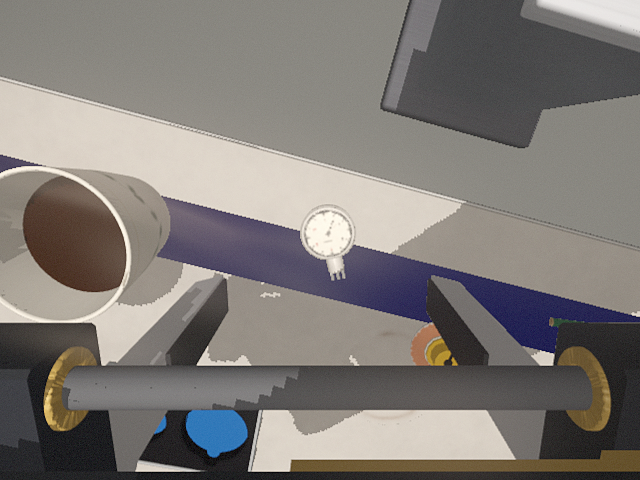

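```bash
python3 - <<'E'
from h import *
plan([(.3422,-.2588,.12,1.70),(.3422,-.2588,.0135,1.70)])
E
```

```text
-> (0.3422, -0.2588, 0.12, 1.7) n= 1 q6~ -2.35
  {"dp":[0.0010,0.0006,0.0026],"roll":0.1280}
-> (0.3422, -0.2588, 0.0135, 1.7) n= 2 q6~ -2.35
  {"dp":[0.0000,0.0532,-0.0000],"roll":-0.0000}
  {"dp":[0.0000,0.0532,-0.0000],"roll":-0.0000}
```

Request:
{"op": "apply_moves", "data": {
  "deltas": [
    {"dp": [0.001, 0.0006, 0.0026], "roll": 0.128, "grip": -1},
    {"dp": [0, 0.05, 0], "roll": 0, "grip": -1},
    {"dp": [0, 0.038, 0], "roll": 0, "grip": -1},
    {"dp": [0, 0, 0], "roll": 0, "grip": -1},
    {"dp": [0, 0, 0], "roll": 0, "grip": -1}
  ],
  "newtons": 15
}}

```text
time_s: 5.68
ee_pos: [0.3421, -0.2593, 0.0326]
eef_rot: [-1.57, 0.003, 1.699]
force: [-0.2, -0.4, 0.1]
grip_width: 0.0939
```

Request:
{"op": "apply_moves", "data": {
  "deltas": [
    {"dp": [0, 0.019, 0], "roll": 0, "grip": -1},
    {"dp": [0, 0, 0], "roll": 0, "grip": 1},
    {"dp": [0, 0, 0], "roll": 0, "grip": 1},
    {"dp": [0, 0, 0], "roll": 0, "grip": 1},
    {"dp": [0, 0, 0], "roll": 0, "grip": 1},
    {"dp": [0, 0, 0], "roll": 0, "grip": 1},
    {"dp": [0, 0, 0], "roll": 0, "grip": 1}
  ]
}}

```text
time_s: 6.55
ee_pos: [0.3413, -0.2587, 0.0122]
eef_rot: [-1.569, 0.001, 1.698]
force: [-0.8, 0.1, -0.4]
grip_width: 0.0375
```

```bash
python3 - <<'E'
from h import *
t,p,r,q,f,w=state(); print(t,p,r[2],w,f)
im=imaging.camera("wrist"); cv2.imwrite("pics/w5.png",im[150:450,150:500])
E
```

```text
6.55 [ 0.341264   -0.25871012  0.01218172] 1.6983689386724783 0.03748341481705281 [-0.83268807  0.10838346 -0.38788228]
```

View pics/w5.png

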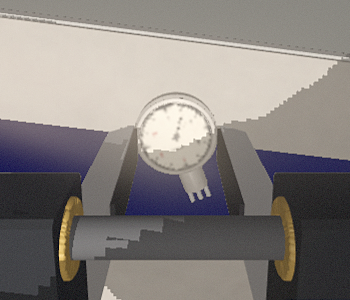

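```bash
python3 - <<'E'
from h import *
i=imaging.camera_info("wrist"); c=px2w(i,(326.5,281),.0125); t,p,r,*_=state(); d=c-p; s=r[2]
print("clock case",c,"rel tool x,z",d[0]*np.cos(s)+d[1]*np.sin(s),-d[0]*np.sin(s)+d[1]*np.cos(s))
f=px2w(i,(350,340),.0065); print("foot",f,"ang",np.arctan2(*(c-f)[1::-1]))
E
```

```text
clock case [ 0.34029422 -0.25927996  0.0125    ] rel tool x,z -0.0004746596256014797 0.000990756629076946
foot [ 0.37399044 -0.24226268  0.0065    ] ang -2.67393678584818
```

Request:
{"op": "apply_moves", "data": {
  "deltas": [
    {"dp": [0, -0.006, 0], "roll": 0, "grip": 1},
    {"dp": [0, 0, 0], "roll": 0.15, "grip": 1},
    {"dp": [0, 0, 0], "roll": 0.15, "grip": 1},
    {"dp": [0, 0, 0], "roll": 0.15, "grip": 1},
    {"dp": [0, 0, 0], "roll": 0, "grip": 1},
    {"dp": [0, 0.0055, 0], "roll": 0, "grip": 1},
    {"dp": [0, 0, 0], "roll": 0, "grip": 1},
    {"dp": [0, 0, 0], "roll": 0, "grip": -0.2},
    {"dp": [0, 0, 0], "roll": 0, "grip": -0.2},
    {"dp": [0, 0, 0], "roll": 0, "grip": -0.2}
  ]
}}

```text
time_s: 7.85
ee_pos: [0.3413, -0.2587, 0.0127]
eef_rot: [-1.57, 0.002, 1.249]
force: [-0.0, -0.6, -0.4]
grip_width: 0.0273
```

```bash
python3 - <<'E'
from h import *
t,p,r,q,f,w=state(); print(t,p,r[2],w,f)
im=imaging.camera("wrist"); cv2.imwrite("pics/w6.png",im[150:450,150:500])
E
```

```text
7.85 [ 0.3412765  -0.25872236  0.01271098] 1.2485525158686162 0.027310584461959875 [-0.01295095 -0.56177849 -0.40390419]
```

View pics/w6.png

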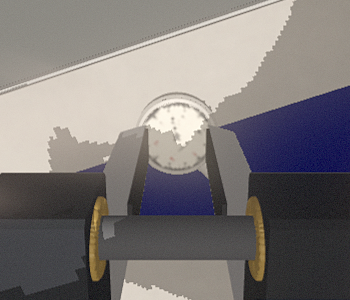

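```bash
python3 - <<'E'
from h import *
i=imaging.camera_info("wrist"); t,p,r,*_=state(); s=r[2]; T=np.linalg.inv(np.array(i["world_from_camera"])); K=np.array(i["K"])
X=np.array([np.cos(s),np.sin(s),0]); Z=np.array([-np.sin(s),np.cos(s),0]); Y=np.array([0,0,-1.])
for h in (.011,0,-.01,-.03):
  for x in (-.0136,.0136):
    for z in (-.008,.008):
        c=T@np.append(p+X*x+Z*z+Y*h,1); u=K@c[:3]; print(h,x,z,(u[:2]/u[2]-[150,150]).round())
print(np.array(i["world_from_camera"])[2,3], ctrl.get_obs()["grip_width"])
E
```

```text
0.011 -0.0136 -0.008 [151. 140.]
0.011 -0.0136 0.008 [151. 111.]
0.011 0.0136 -0.008 [202. 140.]
0.011 0.0136 0.008 [202. 111.]
0 -0.0136 -0.008 [150. 148.]
0 -0.0136 0.008 [149. 118.]
0 0.0136 -0.008 [203. 148.]
0 0.0136 0.008 [204. 117.]
-0.01 -0.0136 -0.008 [149. 155.]
-0.01 -0.0136 0.008 [148. 124.]
-0.01 0.0136 -0.008 [205. 155.]
-0.01 0.0136 0.008 [205. 124.]
-0.03 -0.0136 -0.008 [145. 173.]
-0.03 -0.0136 0.008 [145. 138.]
-0.03 0.0136 -0.008 [208. 173.]
-0.03 0.0136 0.008 [208. 138.]
0.20572230773158512 0.030992051876966357
```

```bash
python3 - <<'E'
from h import *
s=imaging.camera("side"); t=imaging.camera("top")
i=imaging.camera_info("side"); j=imaging.camera_info("top")
def pr(i,X): c=np.linalg.inv(np.array(i["world_from_camera"]))@np.append(X,1); u=np.array(i["K"])@c[:3]; return (u[:2]/u[2]).round(1)
tip=state()[1]-[0,0,.011]; print("tip side",pr(i,tip),"top",pr(j,tip), "bench",pr(i,[tip[0],tip[1],0]), state()[5])
cv2.imwrite("pics/s7.png",np.hstack([cv2.resize(s[150:270,320:440],None,fx=3.3,fy=3.3,interpolation=cv2.INTER_CUBIC),cv2.resize(t[260:380,340:460],None,fx=3.3,fy=3.3,interpolation=cv2.INTER_CUBIC)]))
E
```

```text
tip side [382.2 208.8] top [402.3 318.8] bench [382.2 209.3] 0.0389227489695133
```

View pics/s7.png

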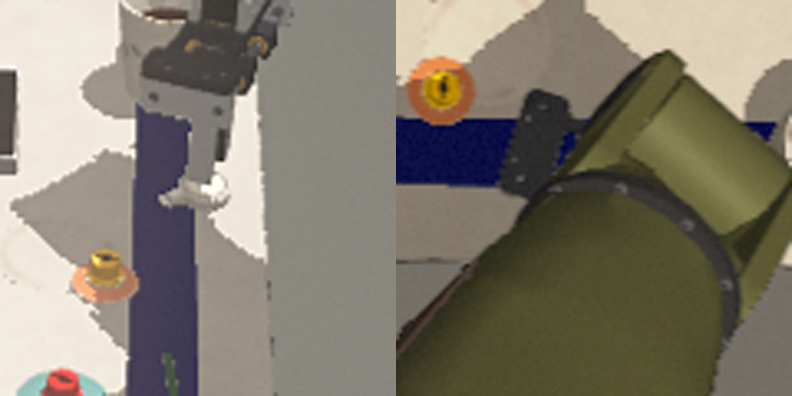

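```bash
python3 - <<'E'
from h import *
import pickle
i=imaging.camera_info("wrist"); t,p,r,*_=state(); s=r[2]; T=np.linalg.inv(np.array(i["world_from_camera"])); K=np.array(i["K"])
X=np.array([np.cos(s),np.sin(s),0]); Z=np.array([-np.sin(s),np.cos(s),0]); Y=np.array([0,0,-1.])
for h in (.011,0,-.011):
    for z in (-.01,-.008,.008,.01):
        c=T@np.append(p-X*.047+Z*z+Y*h,1); u=K@c[:3]; print(h,z,(u[:2]/u[2]).round())
im=cv2.imread("pics/w3.png"); cv2.imwrite("pics/tip.png",cv2.resize(im[260:380,140:260],None,fx=4,fy=4,interpolation=cv2.INTER_NEAREST))
E
```

```text
0.011 -0.01 [239. 294.]
0.011 -0.008 [239. 290.]
0.011 0.008 [237. 261.]
0.011 0.01 [237. 258.]
0 -0.01 [235. 301.]
0 -0.008 [234. 298.]
0 0.008 [233. 268.]
0 0.01 [232. 264.]
-0.011 -0.01 [229. 310.]
-0.011 -0.008 [229. 306.]
-0.011 0.008 [227. 274.]
-0.011 0.01 [227. 270.]
```

View pics/tip.png

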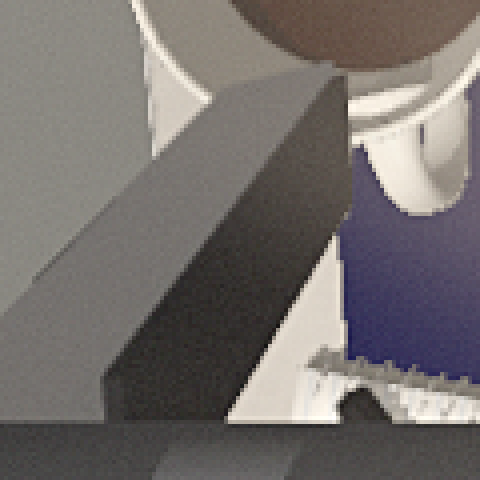

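Request:
{"op": "apply_moves", "data": {
  "deltas": [
    {"dp": [0, 0, 0], "roll": 0, "grip": -1},
    {"dp": [0, 0, 0], "roll": 0, "grip": -1},
    {"dp": [0, 0, 0], "roll": 0, "grip": -1},
    {"dp": [0, 0, 0], "roll": 0, "grip": -1},
    {"dp": [0, 0, 0], "roll": 0, "grip": -1},
    {"dp": [0, 0, 0], "roll": 0, "grip": -1},
    {"dp": [0, 0.002, 0], "roll": 0, "grip": -1},
    {"dp": [0, 0, 0], "roll": 0, "grip": -1}
  ]
}}

```text
time_s: 9.0
ee_pos: [0.3412, -0.2586, 0.0105]
eef_rot: [-1.57, 0.002, 1.248]
force: [0.4, 0.3, 0.7]
grip_width: 0.0941
```

```bash
python3 - <<'E'
from h import *
t,p,r,q,f,w=state(); print(t,p,r[2],w,f)
i=imaging.camera_info("wrist"); im=imaging.camera("wrist"); print(np.array(i["world_from_camera"])[:3,3]-p); cv2.imwrite("pics/w8.png",im[130:430,130:530])
E
```

```text
9.0 [ 0.34117522 -0.25863821  0.01048038] 1.248340414662976 0.09412962998919872 [0.38719544 0.28346571 0.66908515]
[-0.06434357  0.02189872  0.19304305]
```

View pics/w8.png

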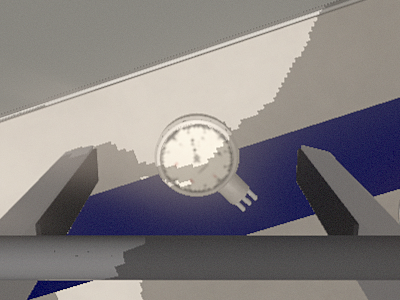

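Request:
{"op": "apply_moves", "data": {
  "deltas": [
    {"dp": [0, 0, 0], "roll": -0.15, "grip": -1},
    {"dp": [0, 0, 0], "roll": -0.15, "grip": -1},
    {"dp": [0, 0, 0], "roll": -0.15, "grip": -1},
    {"dp": [0, 0.004, 0], "roll": 0, "grip": -1},
    {"dp": [0, 0.004, 0], "roll": 0, "grip": -1},
    {"dp": [0, 0.004, 0], "roll": 0, "grip": -1},
    {"dp": [0, 0, 0], "roll": 0, "grip": -1}
  ]
}}

```text
time_s: 9.93
ee_pos: [0.3411, -0.2586, -0.0017]
eef_rot: [-1.569, 0.001, 1.697]
force: [-0.1, 0.2, -0.4]
grip_width: 0.0938
```

Request:
{"op": "apply_moves", "data": {
  "deltas": [
    {"dp": [0, 0.002, 0], "roll": 0, "grip": -1},
    {"dp": [0, 0.002, 0], "roll": 0, "grip": -1},
    {"dp": [0, 0.002, 0], "roll": 0, "grip": -1},
    {"dp": [0, 0, 0], "roll": 0, "grip": -1}
  ]
}}

```text
time_s: 10.42
ee_pos: [0.3412, -0.2587, -0.0075]
eef_rot: [-1.569, 0.001, 1.698]
force: [0.6, -0.1, -0.2]
grip_width: 0.0939
```

Request:
{"op": "apply_moves", "data": {
  "deltas": [
    {"dp": [0, 0.0015, 0], "roll": 0, "grip": -1},
    {"dp": [0, 0, 0], "roll": 0, "grip": -1}
  ]
}}

```text
time_s: 10.68
ee_pos: [0.3412, -0.2587, -0.0089]
eef_rot: [-1.569, 0.001, 1.698]
force: [0.2, 0.1, -0.1]
grip_width: 0.0939
```

Request:
{"op": "apply_moves", "data": {
  "deltas": [
    {"dp": [0, 0.0015, 0], "roll": 0, "grip": -1},
    {"dp": [0, 0, 0], "roll": 0, "grip": -1}
  ]
}}

```text
time_s: 10.92
ee_pos: [0.3412, -0.2587, -0.0105]
eef_rot: [-1.569, 0.001, 1.698]
force: [0.6, -0.3, -0.2]
grip_width: 0.0939
```

Request:
{"op": "apply_moves", "data": {
  "deltas": [
    {"dp": [0, 0, 0], "roll": 0, "grip": 1},
    {"dp": [0, 0, 0], "roll": 0, "grip": 1},
    {"dp": [0, 0, 0], "roll": 0, "grip": 1},
    {"dp": [0, 0, 0], "roll": 0, "grip": 1},
    {"dp": [0, 0, 0], "roll": 0, "grip": 1},
    {"dp": [0, 0, 0], "roll": 0, "grip": 1},
    {"dp": [0, 0, 0], "roll": 0, "grip": 1}
  ]
}}

```text
time_s: 11.8
ee_pos: [0.3412, -0.2587, -0.0103]
eef_rot: [-1.569, 0.001, 1.698]
force: [-0.1, 0.5, 0.4]
grip_width: 0.0425
```

Request:
{"op": "apply_moves", "data": {
  "deltas": [
    {"dp": [0, -0.006, 0], "roll": 0, "grip": 1},
    {"dp": [0, 0, 0], "roll": 0.15, "grip": 1},
    {"dp": [0, 0, 0], "roll": 0.15, "grip": 1},
    {"dp": [0, 0, 0], "roll": 0.15, "grip": 1},
    {"dp": [0, 0, 0], "roll": 0, "grip": 1},
    {"dp": [0, 0.0055, 0], "roll": 0, "grip": 1},
    {"dp": [0, 0, 0], "roll": 0, "grip": 1},
    {"dp": [0, 0, 0], "roll": 0, "grip": -0.2},
    {"dp": [0, 0, 0], "roll": 0, "grip": -0.2},
    {"dp": [0, 0, 0], "roll": 0, "grip": -0.2}
  ]
}}

```text
time_s: 13.05
ee_pos: [0.3412, -0.2587, -0.0098]
eef_rot: [-1.57, 0.002, 1.249]
force: [-0.8, -0.3, 0.2]
grip_width: 0.0564
```

```bash
python3 - <<'E'
from h import *
t,p,r,q,f,w=state(); print(t,p,r[2],w,f)
i=imaging.camera_info("wrist"); im=imaging.camera("wrist"); cv2.imwrite("pics/w9.png",im[130:430,130:530])
# foot/case of pale clock against purple mat: print pale mask blob
g=cv2.cvtColor(im,cv2.COLOR_BGR2GRAY)
E
```

```text
13.05 [ 0.34122012 -0.25874072 -0.0098096 ] 1.2486135666861253 0.05636082569022637 [-0.83093201 -0.34177727  0.19840849]
```

View pics/w9.png

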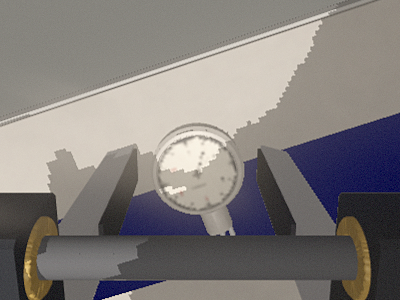

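```bash
python3 - <<'E'
from h import *
i=imaging.camera_info("wrist"); c=px2w(i,(327,300),.013); t,p,r,*_=state(); d=c-p; s=r[2]
print("case",c,"rel x,z",d[0]*np.cos(s)+d[1]*np.sin(s),-d[0]*np.sin(s)+d[1]*np.cos(s))
plan([(.3412,-.2587,-.0098,1.589),(.3412,-.2587,.075,1.589),(.5866,.3304,.075,-.132)],step=.057,rs=.165)
E
```

```text
case [ 0.34148363 -0.25858849  0.013     ] rel x,z 0.00022989473802074824 -0.00018933959132211284
-> (0.3412, -0.2587, -0.0098, 1.589) n= 3 q6~ -2.24
  {"dp":[0.0000,-0.0000,0.0000],"roll":-0.1135}
  {"dp":[0.0000,-0.0000,0.0000],"roll":-0.1135}
  {"dp":[0.0000,-0.0000,0.0000],"roll":-0.1135}
-> (0.3412, -0.2587, 0.075, 1.589) n= 2 q6~ -2.24
  {"dp":[0.0000,-0.0424,-0.0000],"roll":-0.0000}
  {"dp":[0.0000,-0.0424,-0.0000],"roll":-0.0000}
-> (0.5866, 0.3304, 0.075, -0.132) n= 12 q6~ 0.64
  {"dp":[0.0487,-0.0000,-0.0213],"roll":0.1434}
  {"dp":[0.0513,-0.0000,-0.0142],"roll":0.1434}
  {"dp":[0.0528,-0.0000,-0.0067],"roll":0.1434}
  {"dp":[0.0532,-0.0000,0.0009],"roll":0.1434}
  {"dp":[0.0525,-0.0000,0.0085],"roll":0.1434}
  {"dp":[0.0507,-0.0000,0.0159],"roll":0.1434}
  {"dp":[0.0479,-0.0000,0.0230],"roll":0.1434}
  {"dp":[0.0442,-0.0000,0.0296],"roll":0.1434}
  {"dp":[0.0395,-0.0000,0.0356],"roll":0.1434}
  {"dp":[0.0340,-0.0000,0.0409],"roll":0.1434}
  {"dp":[0.0278,-0.0000,0.0454],"roll":0.1434}
  {"dp":[0.0210,-0.0000,0.0489],"roll":0.1434}
```

Request:
{"op": "apply_moves", "data": {
  "deltas": [
    {"dp": [0, 0, 0], "roll": -0.1135, "grip": -0.2},
    {"dp": [0, 0, 0], "roll": -0.1135, "grip": -0.2},
    {"dp": [0, 0, 0], "roll": -0.1135, "grip": -0.2},
    {"dp": [0, 0, 0], "roll": 0, "grip": 1},
    {"dp": [0, 0, 0], "roll": 0, "grip": 1},
    {"dp": [0, 0, 0], "roll": 0, "grip": 1},
    {"dp": [0, -0.03, 0], "roll": 0, "grip": 1},
    {"dp": [0, -0.055, 0], "roll": 0, "grip": 1},
    {"dp": [0.0487, 0, -0.0213], "roll": 0.1434, "grip": 1},
    {"dp": [0.0513, 0, -0.0142], "roll": 0.1434, "grip": 1}
  ]
}}

```text
time_s: 14.35
ee_pos: [0.3827, -0.1595, 0.0755]
eef_rot: [-1.571, 0.002, 1.295]
force: [1.0, 0.0, -2.9]
grip_width: 0.0425
```

Request:
{"op": "apply_moves", "data": {
  "deltas": [
    {"dp": [0.0528, 0, -0.0067], "roll": 0.1434, "grip": 1},
    {"dp": [0.0532, 0, 0.0009], "roll": 0.1434, "grip": 1},
    {"dp": [0.0525, 0, 0.0085], "roll": 0.1434, "grip": 1},
    {"dp": [0.0507, 0, 0.0159], "roll": 0.1434, "grip": 1},
    {"dp": [0.0479, 0, 0.023], "roll": 0.1434, "grip": 1},
    {"dp": [0.0442, 0, 0.0296], "roll": 0.1434, "grip": 1},
    {"dp": [0.0395, 0, 0.0356], "roll": 0.1434, "grip": 1},
    {"dp": [0.034, 0, 0.0409], "roll": 0.1434, "grip": 1},
    {"dp": [0.0278, 0, 0.0454], "roll": 0.1434, "grip": 1},
    {"dp": [0.021, 0, 0.0489], "roll": 0.1434, "grip": 1}
  ]
}}

```text
time_s: 15.6
ee_pos: [0.5872, 0.3321, 0.0735]
eef_rot: [-1.573, 0.002, -0.138]
force: [0.7, -0.6, -1.2]
grip_width: 0.0423
```

Request:
{"op": "apply_moves", "data": {
  "deltas": [
    {"dp": [0, 0, 0], "roll": 0, "grip": 1},
    {"dp": [0, 0, 0], "roll": 0, "grip": 1}
  ]
}}

```text
time_s: 15.85
ee_pos: [0.5865, 0.33, 0.0732]
eef_rot: [-1.573, 0.002, -0.131]
force: [-0.1, -0.1, -0.7]
grip_width: 0.0428
```

```bash
python3 - <<'E'
from h import *
import pickle
t,p,r,q,f,w=state(); print(t,p,r[2],w,f)
i=imaging.camera_info("wrist"); im=imaging.camera("wrist"); cv2.imwrite("pics/w10.png",im); pickle.dump(i,open("w10.pkl","wb"))
E
```

```text
15.85 [0.58650687 0.32998068 0.07324111] -0.1313265443399545 0.04275912702423191 [-0.06877784 -0.09169088 -0.68595629]
```

View pics/w10.png

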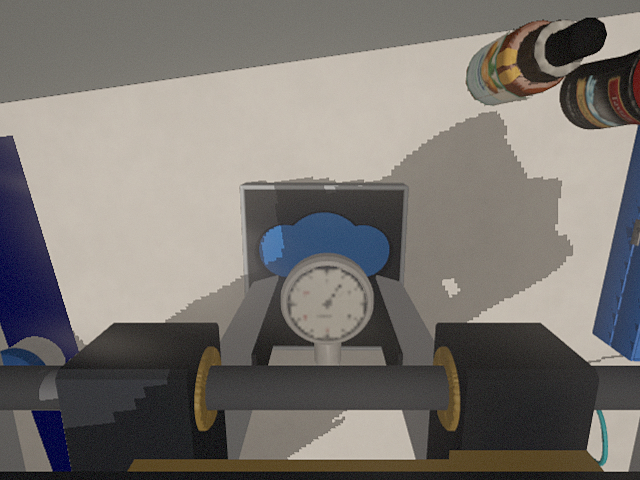

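```bash
python3 - <<'E'
from h import *
import pickle
i=pickle.load(open("w10.pkl","rb")); t,p,r,*_=state(); s=r[2]
def rel(u,v,z):
    d=px2w(i,(u,v),z)-p; return np.round([d[0]*np.cos(s)+d[1]*np.sin(s),-d[0]*np.sin(s)+d[1]*np.cos(s)],4)
print("notch L,R",rel(259.5,247,.008),rel(390,250,.008),"(want -+.043)","top arc",rel(325,212,.008),"(want z .0265)","tray corners",rel(241,184,.0175),rel(408,184,.0175),"want (-+.052,.044)")
print("dial",rel(327,301,.0732+.023))
E
```

```text
notch L,R [-0.0439  0.003 ] [0.0423 0.001 ] (want -+.043) top arc [-0.0006  0.0264] (want z .0265) tray corners [-0.052   0.0453] [0.0502 0.0453] want (-+.052,.044)
dial [0.0008 0.0008]
```

Request:
{"op": "apply_moves", "data": {
  "deltas": [
    {"dp": [0, 0.04, 0], "roll": 0, "grip": 1},
    {"dp": [0, 0.025, 0], "roll": 0, "grip": 1},
    {"dp": [0, 0.006, 0], "roll": 0, "grip": 1},
    {"dp": [0, 0.002, 0], "roll": 0, "grip": 1},
    {"dp": [0, 0.001, 0], "roll": 0, "grip": 1},
    {"dp": [0, 0, 0], "roll": 0, "grip": 1}
  ]
}}

```text
time_s: 16.65
ee_pos: [0.5872, 0.3305, 0.0008]
eef_rot: [-1.572, 0.0, -0.132]
force: [0.4, 0.5, -1.3]
grip_width: 0.0425
```

Request:
{"op": "apply_moves", "data": {
  "deltas": [
    {"dp": [0, 0.0015, 0], "roll": 0, "grip": 1},
    {"dp": [0, 0, 0], "roll": 0, "grip": 1},
    {"dp": [0, 0, 0], "roll": 0, "grip": -0.15},
    {"dp": [0, 0, 0], "roll": 0, "grip": -0.15},
    {"dp": [0, 0, 0], "roll": 0, "grip": -0.15}
  ]
}}

```text
time_s: 17.27
ee_pos: [0.5869, 0.3304, -0.0015]
eef_rot: [-1.572, 0.001, -0.132]
force: [-0.7, 0.7, 0.0]
grip_width: 0.0538
```

Request:
{"op": "apply_moves", "data": {
  "deltas": [
    {"dp": [0, -0.03, 0], "roll": 0, "grip": -0.15},
    {"dp": [0, -0.055, 0], "roll": 0, "grip": -0.15},
    {"dp": [0, -0.03, 0], "roll": 0, "grip": -1},
    {"dp": [0, 0, 0], "roll": 0, "grip": -1},
    {"dp": [0, 0, 0], "roll": 0, "grip": -1}
  ]
}}

```text
time_s: 17.9
ee_pos: [0.5866, 0.3303, 0.1121]
eef_rot: [-1.573, 0.003, -0.132]
force: [0.6, -0.7, -0.1]
grip_width: 0.0808
```

```bash
python3 - <<'E'
from h import *
t,p,r,q,f,w=state(); print(t,p,r[2],w,f)
i=imaging.camera_info("wrist"); im=imaging.camera("wrist"); cv2.imwrite("pics/w11.png",im)
plan([(.3692,.2735,.07,.3),(.3692,.2735,.02,.3)])
E
```

```text
17.9 [0.58655308 0.33033359 0.11214237] -0.13200620718845757 0.08078506325109548 [ 0.56545487 -0.72765537 -0.13124162]
-> (0.3692, 0.2735, 0.07, 0.3) n= 4 q6~ 0.34
  {"dp":[-0.0520,0.0104,-0.0212],"roll":-0.1080}
  {"dp":[-0.0540,0.0104,-0.0155],"roll":-0.1080}
  {"dp":[-0.0553,0.0104,-0.0096],"roll":-0.1080}
  {"dp":[-0.0560,0.0104,-0.0036],"roll":-0.1080}
-> (0.3692, 0.2735, 0.02, 0.3) n= 1 q6~ 0.34
  {"dp":[0.0000,0.0500,0.0000],"roll":-0.0000}
```

Request:
{"op": "apply_moves", "data": {
  "deltas": [
    {"dp": [-0.053, 0.0104, -0.0214], "roll": -0.05, "grip": -1},
    {"dp": [-0.054, 0.0104, -0.0187], "roll": -0.05, "grip": -1},
    {"dp": [-0.0555, 0.0104, -0.016], "roll": -0.05, "grip": -1},
    {"dp": [-0.056, 0.0104, -0.013], "roll": -0.05, "grip": -1},
    {"dp": [0, 0, 0], "roll": 0, "grip": -1},
    {"dp": [0, 0, 0], "roll": 0, "grip": -1}
  ]
}}

```text
time_s: 18.7
ee_pos: [0.3649, 0.2741, 0.0721]
eef_rot: [-1.572, 0.001, 0.068]
force: [-0.4, 0.7, -0.1]
grip_width: 0.0943
```

```bash
cat >> h.py <<'E'
def look(name,mask,z,roi,amin=300,lo=None):
    """circle of a mask in the wrist picture -> world centre; ROI u0,v0,u1,v1"""
    i=imaging.camera_info("wrist"); im=imaging.camera("wrist"); cv2.imwrite(f"pics/{name}.png",im)
    m=np.zeros(im.shape[:2],np.uint8); u0,v0,u1,v1=roi; m[v0:v1,u0:u1]=mask(im)[v0:v1,u0:u1]
    for c in blobs(m,amin):
        c=cv2.convexHull(c); W=np.array([px2w(i,k[0],z)[:2] for k in c]).astype(np.float32)
        (u,v),r=cv2.minEnclosingCircle(c); (x,y),R=cv2.minEnclosingCircle(W); e=cv2.fitEllipse(W)
        print(name,"px",np.round([u,v,r],1),"world",np.round([x,y],4),"diam",round(2*R,4),"ell",np.round(e[0],4),np.round(e[1],4))
    return i
E
python3 - <<'E'
from h import *
t,p,r,q,f,w=state(); print(t,p,r[2],w,f)
i=look("w12",lambda im:hsv(im,98,116,95,60),.03,(200,150,450,370))
im=cv2.imread("pics/w12.png"); print(cv2.cvtColor(im,cv2.COLOR_BGR2HSV)[200:370:15,327].tolist())
E
```

```text
18.7 [0.36494089 0.27405245 0.07210607] 0.06787809910517728 0.09431589424442025 [-0.43682292  0.74160083 -0.07616801]
w12 px [332.3 260.3  33.1] world [0.3689 0.2741] diam 0.0419 ell [0.3703 0.2743] [0.0362 0.042 ]
[[122, 100, 94], [125, 96, 96], [109, 117, 124], [110, 128, 128], [19, 26, 183], [21, 27, 180], [109, 108, 125], [122, 91, 95], [122, 102, 90], [118, 142, 86], [116, 149, 84], [119, 78, 69]]
```

Request:
{"op": "apply_moves", "data": {
  "deltas": [
    {"dp": [0.004, 0.035, 0], "roll": 0, "grip": -0.3},
    {"dp": [0, 0.0345, 0], "roll": 0, "grip": -0.3},
    {"dp": [0, 0, 0], "roll": 0, "grip": -0.3},
    {"dp": [0, 0, 0], "roll": 0, "grip": 1},
    {"dp": [0, 0, 0], "roll": 0, "grip": 1},
    {"dp": [0, 0, 0], "roll": 0, "grip": 1},
    {"dp": [0, 0, 0], "roll": 0, "grip": 1},
    {"dp": [0, 0, 0], "roll": 0, "grip": 1}
  ],
  "newtons": 12
}}

```text
time_s: 19.75
ee_pos: [0.3689, 0.2744, 0.0036]
eef_rot: [-1.571, -0.0, 0.068]
force: [-1.5, -0.4, 7.7]
grip_width: 0.0395
```

```bash
python3 - <<'E'
from h import *
t,p,r,q,f,w=state(); print(t,p,r[2],w,f)
plan([(p[0],p[1],.08,.068),(.5435,-.3737,.08,.068)],step=.058)
E
```

```text
19.75 [0.36893497 0.27436279 0.00361686] 0.06802904833693635 0.0395210877495216 [-1.5214285  -0.35338802  7.7204572 ]
-> (np.float64(0.36893496762438577), np.float64(0.2743627932954318), 0.08, 0.068) n= 2 q6~ 0.57
  {"dp":[0.0000,-0.0382,0.0000],"roll":0.0000}
  {"dp":[0.0000,-0.0382,0.0000],"roll":0.0000}
-> (0.5435, -0.3737, 0.08, 0.068) n= 12 q6~ -0.67
  {"dp":[0.0108,-0.0000,-0.0549],"roll":-0.0000}
  {"dp":[0.0108,-0.0000,-0.0549],"roll":-0.0000}
  {"dp":[0.0108,-0.0000,-0.0549],"roll":-0.0000}
  {"dp":[0.0108,-0.0000,-0.0549],"roll":-0.0000}
  {"dp":[0.0108,-0.0000,-0.0549],"roll":-0.0000}
  {"dp":[0.0108,-0.0000,-0.0549],"roll":-0.0000}
  {"dp":[0.0108,-0.0000,-0.0549],"roll":-0.0000}
  {"dp":[0.0108,-0.0000,-0.0549],"roll":-0.0000}
  {"dp":[0.0108,-0.0000,-0.0549],"roll":-0.0000}
  {"dp":[0.0108,-0.0000,-0.0549],"roll":-0.0000}
  {"dp":[0.0108,-0.0000,-0.0549],"roll":-0.0000}
  {"dp":[0.0108,-0.0000,-0.0549],"roll":-0.0000}
```

Request:
{"op": "apply_moves", "data": {
  "deltas": [
    {"dp": [0, -0.01, 0], "roll": 0, "grip": 1},
    {"dp": [0, 0, 0], "roll": 0, "grip": 1},
    {"dp": [0, 0, 0], "roll": 0, "grip": 1}
  ]
}}

```text
time_s: 20.12
ee_pos: [0.3684, 0.274, 0.0128]
eef_rot: [-1.572, 0.001, 0.068]
force: [0.8, 0.2, -0.7]
grip_width: 0.04
```

```bash
python3 - <<'E'
from h import *
t,p,r,q,f,w=state(); print(t,p,r,w,f)
im=imaging.camera("wrist"); s=imaging.camera("side")
cv2.imwrite("pics/w13.png",np.hstack([cv2.resize(im[180:420,190:470],(467,400)),cv2.resize(s[330:430,320:400],(320,400),interpolation=cv2.INTER_CUBIC)]))
E
```

```text
20.125 [0.36841232 0.27402064 0.0127854 ] [-1.57211626e+00  1.27499959e-03  6.80288370e-02] 0.03996913582843929 [ 0.79583237  0.18753759 -0.73640892]
```

View pics/w13.png

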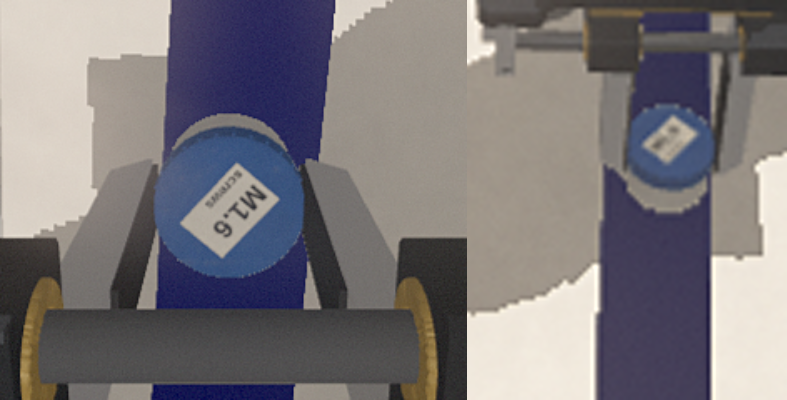

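Request:
{"op": "apply_moves", "data": {
  "deltas": [
    {"dp": [0, -0.035, 0], "roll": 0, "grip": 1},
    {"dp": [0, -0.032, 0], "roll": 0, "grip": 1},
    {"dp": [0.0108, 0, -0.0549], "roll": 0, "grip": 1},
    {"dp": [0.0108, 0, -0.0549], "roll": 0, "grip": 1},
    {"dp": [0.0108, 0, -0.0549], "roll": 0, "grip": 1},
    {"dp": [0.0108, 0, -0.0549], "roll": 0, "grip": 1},
    {"dp": [0.0108, 0, -0.0549], "roll": 0, "grip": 1},
    {"dp": [0.0108, 0, -0.0549], "roll": 0, "grip": 1},
    {"dp": [0.0108, 0, -0.0549], "roll": 0, "grip": 1},
    {"dp": [0.0108, 0, -0.0549], "roll": 0, "grip": 1}
  ]
}}

```text
time_s: 21.48
ee_pos: [0.4847, -0.1601, 0.08]
eef_rot: [-1.572, 0.002, 0.068]
force: [0.9, 0.7, -0.3]
grip_width: 0.0395
```

Request:
{"op": "apply_moves", "data": {
  "deltas": [
    {"dp": [0.0108, 0, -0.0549], "roll": 0, "grip": 1},
    {"dp": [0.0108, 0, -0.0549], "roll": 0, "grip": 1},
    {"dp": [0.0108, 0, -0.0549], "roll": 0, "grip": 1},
    {"dp": [0.0108, 0, -0.0549], "roll": 0, "grip": 1},
    {"dp": [0, 0, 0], "roll": 0, "grip": 1},
    {"dp": [0, 0, 0], "roll": 0, "grip": 1}
  ]
}}

```text
time_s: 22.22
ee_pos: [0.5422, -0.3737, 0.0797]
eef_rot: [-1.571, 0.002, 0.068]
force: [0.1, -0.3, -0.6]
grip_width: 0.0396
```

```bash
python3 - <<'E'
from h import *
t,p,r,q,f,w=state(); print(t,p,r[2],w,f); s=r[2]
B=lambda im:hsv(im,98,116,95,50)
print("lid (z .11)"); i=look("w14",B,p[2]+.0264,(260,245,400,350))
print("recesses (z .004)"); i=look("w14b",B,.004,(220,60,450,225))
for nm,uv,z in []: pass
E
```

```text
22.225 [ 0.54224498 -0.37371795  0.07971236] 0.06796560198727297 0.039582552870328844 [ 0.06275833 -0.2998794  -0.59558143]
lid (z .11)
w14 px [330.4 299.9  45. ] world [ 0.5443 -0.3724] diam 0.0416 ell [ 0.5472 -0.3697] [0.03   0.0412]
w14 px [327.  248.5  42. ] world [ 0.5416 -0.3484] diam 0.036 ell [ 0.5415 -0.3483] [0.016  0.0355]
recesses (z .004)
w14b px [327. 151.  53.] world [ 0.5389 -0.3092] diam 0.0691 ell [ 0.5391 -0.3097] [0.0557 0.0666]
```

Request:
{"op": "apply_moves", "data": {
  "deltas": [
    {"dp": [0.0015, 0.03, -0.001], "roll": 0, "grip": 1},
    {"dp": [0, 0.03, 0], "roll": 0, "grip": 1},
    {"dp": [0, 0.007, 0], "roll": 0, "grip": 1},
    {"dp": [0, 0.003, 0], "roll": 0, "grip": 1},
    {"dp": [0, 0, 0], "roll": 0, "grip": 1},
    {"dp": [0, 0, 0], "roll": 0, "grip": 1}
  ]
}}

```text
time_s: 23.08
ee_pos: [0.5444, -0.3756, 0.0115]
eef_rot: [-1.573, 0.0, 0.068]
force: [0.0, -0.1, -0.7]
grip_width: 0.0396
```

Request:
{"op": "apply_moves", "data": {
  "deltas": [
    {"dp": [0, 0.002, 0.001], "roll": 0, "grip": 1},
    {"dp": [0, 0.0015, 0], "roll": 0, "grip": 1},
    {"dp": [0, 0, 0], "roll": 0, "grip": 1},
    {"dp": [0, 0, 0], "roll": 0, "grip": 1}
  ]
}}

```text
time_s: 23.58
ee_pos: [0.5441, -0.3744, 0.0077]
eef_rot: [-1.572, 0.001, 0.068]
force: [-2.6, 2.8, 6.2]
grip_width: 0.0398
```

Contact with the floor; release and rise.

Request:
{"op": "apply_moves", "data": {
  "deltas": [
    {"dp": [0, 0, 0], "roll": 0, "grip": -0.2},
    {"dp": [0, 0, 0], "roll": 0, "grip": -0.2},
    {"dp": [0, 0, 0], "roll": 0, "grip": -0.2},
    {"dp": [0, -0.03, 0], "roll": 0, "grip": -0.2},
    {"dp": [0, -0.045, 0], "roll": 0, "grip": -0.2},
    {"dp": [0, 0, 0], "roll": 0, "grip": -0.4},
    {"dp": [0, 0, 0], "roll": 0, "grip": -0.4}
  ]
}}

```text
time_s: 24.45
ee_pos: [0.5438, -0.374, 0.0811]
eef_rot: [-1.572, 0.002, 0.068]
force: [0.4, 0.7, -0.2]
grip_width: 0.0655
```

```bash
python3 - <<'E'
from h import *
t,p,r,q,f,w=state(); print(t,p,r[2],w,f)
look("w15",lambda im:hsv(im,98,116,80,40),.034,(270,245,400,365),100)
plan([(.4355,.1565,.08,.068)],step=.058)
E
```

```text
24.45 [ 0.54378273 -0.3740156   0.08112365] 0.06804188762914798 0.06546335173367508 [ 0.40377246  0.69605903 -0.24340737]
w15 px [324.5 249.9  41.7] world [ 0.5428 -0.3699] diam 0.0517 ell [ 0.5397 -0.3535] [0.0532 0.0847]
-> (0.4355, 0.1565, 0.08, 0.068) n= 10 q6~ 0.28
  {"dp":[-0.0072,0.0001,0.0537],"roll":0.0000}
  {"dp":[-0.0072,0.0001,0.0537],"roll":0.0000}
  {"dp":[-0.0072,0.0001,0.0537],"roll":0.0000}
  {"dp":[-0.0072,0.0001,0.0537],"roll":0.0000}
  {"dp":[-0.0072,0.0001,0.0537],"roll":0.0000}
  {"dp":[-0.0072,0.0001,0.0537],"roll":0.0000}
  {"dp":[-0.0072,0.0001,0.0537],"roll":0.0000}
  {"dp":[-0.0072,0.0001,0.0537],"roll":0.0000}
  {"dp":[-0.0072,0.0001,0.0537],"roll":0.0000}
  {"dp":[-0.0072,0.0001,0.0537],"roll":0.0000}
```

Request:
{"op": "apply_moves", "data": {
  "deltas": [
    {"dp": [-0.0072, 0, 0.0537], "roll": 0, "grip": -1},
    {"dp": [-0.0072, 0, 0.0537], "roll": 0, "grip": -1},
    {"dp": [-0.0072, 0, 0.0537], "roll": 0, "grip": -1},
    {"dp": [-0.0072, 0, 0.0537], "roll": 0, "grip": -1},
    {"dp": [-0.0072, 0, 0.0537], "roll": 0, "grip": -1},
    {"dp": [-0.0072, 0, 0.0537], "roll": 0, "grip": -1},
    {"dp": [-0.0072, 0, 0.0537], "roll": 0, "grip": -1},
    {"dp": [-0.0072, 0, 0.0537], "roll": 0, "grip": -1},
    {"dp": [-0.0072, 0, 0.0537], "roll": 0, "grip": -1},
    {"dp": [-0.0072, 0, 0.0537], "roll": 0, "grip": -1}
  ]
}}

```text
time_s: 25.75
ee_pos: [0.4346, 0.1581, 0.0804]
eef_rot: [-1.573, 0.003, 0.068]
force: [1.3, 0.3, -0.6]
grip_width: 0.0938
```

Request:
{"op": "apply_moves", "data": {
  "deltas": [
    {"dp": [0, 0, 0], "roll": 0, "grip": -1},
    {"dp": [0, 0, 0], "roll": 0, "grip": -1}
  ]
}}

```text
time_s: 26.0
ee_pos: [0.4354, 0.1561, 0.0806]
eef_rot: [-1.573, 0.003, 0.068]
force: [0.5, 0.5, -0.4]
grip_width: 0.0942
```

```bash
python3 - <<'E'
from h import *
t,p,r,q,f,w=state(); print(t,p,r[2],w,f)
look("w16",lambda im:cv2.inRange(cv2.cvtColor(im,cv2.COLOR_BGR2GRAY),0,75),.034,(240,190,420,362),500)
im=cv2.imread("pics/w16.png"); g=cv2.cvtColor(im,cv2.COLOR_BGR2GRAY); print(g[200:362:9,327].tolist(),g[265,240:420:9].tolist())
E
```

```text
26.0 [0.43544573 0.15614106 0.08058355] 0.0684494019409998 0.09415683611439059 [ 0.47273405  0.45841821 -0.35616612]
w16 px [325.8 256.7  39.3] world [0.4354 0.1568] diam 0.0497 ell [0.4355 0.1568] [0.0481 0.0496]
w16 px [257.5 276.5  87.1] world [0.3933 0.1386] diam 0.1156 ell [0.3928 0.1501] [0.0208 0.2616]
[148, 148, 63, 69, 60, 177, 176, 132, 171, 43, 56, 139, 142, 141, 139, 142, 144, 143] [58, 55, 53, 57, 136, 150, 52, 49, 177, 179, 77, 175, 158, 53, 142, 146, 143, 142, 147, 141]
```

Request:
{"op": "apply_moves", "data": {
  "deltas": [
    {"dp": [0, 0.037, 0.0006], "roll": 0, "grip": -0.4},
    {"dp": [0, 0.0355, 0], "roll": 0, "grip": -0.4},
    {"dp": [0, 0, 0], "roll": 0, "grip": -0.4},
    {"dp": [0, 0, 0], "roll": 0, "grip": 1},
    {"dp": [0, 0, 0], "roll": 0, "grip": 1},
    {"dp": [0, 0, 0], "roll": 0, "grip": 1},
    {"dp": [0, 0, 0], "roll": 0, "grip": 1},
    {"dp": [0, 0, 0], "roll": 0, "grip": 1}
  ]
}}

```text
time_s: 27.05
ee_pos: [0.4364, 0.1571, 0.01]
eef_rot: [-1.572, -0.001, 0.068]
force: [-0.3, -3.0, 7.7]
grip_width: 0.048
```

```bash
python3 - <<'E'
from h import *
t,p,r,q,f,w=state(); print(t,p,r[2],w,f)
plan([(p[0],p[1],.085,.068),(.5392,-.3096,.085,.068)],step=.058)
E
```

```text
27.05 [0.43638346 0.15711232 0.0100055 ] 0.06822327089579172 0.047990922090492 [-0.25183626 -3.00850575  7.70082167]
-> (np.float64(0.4363834647440647), np.float64(0.1571123186180032), 0.085, 0.068) n= 2 q6~ 0.28
  {"dp":[0.0000,-0.0375,0.0000],"roll":0.0001}
  {"dp":[0.0000,-0.0375,0.0000],"roll":0.0001}
-> (0.5392, -0.3096, 0.085, 0.068) n= 9 q6~ -0.59
  {"dp":[0.0079,-0.0000,-0.0525],"roll":-0.0000}
  {"dp":[0.0079,-0.0000,-0.0525],"roll":-0.0000}
  {"dp":[0.0079,-0.0000,-0.0525],"roll":-0.0000}
  {"dp":[0.0079,-0.0000,-0.0525],"roll":-0.0000}
  {"dp":[0.0079,-0.0000,-0.0525],"roll":-0.0000}
  {"dp":[0.0079,-0.0000,-0.0525],"roll":-0.0000}
  {"dp":[0.0079,-0.0000,-0.0525],"roll":-0.0000}
  {"dp":[0.0079,-0.0000,-0.0525],"roll":-0.0000}
  {"dp":[0.0079,-0.0000,-0.0525],"roll":-0.0000}
```

Request:
{"op": "apply_moves", "data": {
  "deltas": [
    {"dp": [0, -0.0375, 0], "roll": 0, "grip": 1},
    {"dp": [0, -0.0375, 0], "roll": 0, "grip": 1},
    {"dp": [0.0079, 0, -0.0525], "roll": 0, "grip": 1},
    {"dp": [0.0079, 0, -0.0525], "roll": 0, "grip": 1},
    {"dp": [0.0079, 0, -0.0525], "roll": 0, "grip": 1},
    {"dp": [0.0079, 0, -0.0525], "roll": 0, "grip": 1},
    {"dp": [0.0079, 0, -0.0525], "roll": 0, "grip": 1},
    {"dp": [0.0079, 0, -0.0525], "roll": 0, "grip": 1},
    {"dp": [0.0079, 0, -0.0525], "roll": 0, "grip": 1},
    {"dp": [0.0079, 0, -0.0525], "roll": 0, "grip": 1}
  ]
}}

```text
time_s: 28.3
ee_pos: [0.5276, -0.2593, 0.085]
eef_rot: [-1.573, 0.001, 0.068]
force: [-0.7, 1.0, -0.3]
grip_width: 0.0482
```

Request:
{"op": "apply_moves", "data": {
  "deltas": [
    {"dp": [0.0079, 0, -0.0525], "roll": 0, "grip": 1},
    {"dp": [0, 0, 0], "roll": 0, "grip": 1},
    {"dp": [0, 0, 0], "roll": 0, "grip": 1}
  ]
}}

```text
time_s: 28.68
ee_pos: [0.5386, -0.3089, 0.0845]
eef_rot: [-1.572, 0.002, 0.068]
force: [-0.6, 0.4, -0.1]
grip_width: 0.048
```

```bash
python3 - <<'E'
from h import *
t,p,r,q,f,w=state(); print(t,p,r[2],w,f)
look("w17",lambda im:cv2.inRange(cv2.cvtColor(im,cv2.COLOR_BGR2GRAY),0,75),p[2]+.0245,(265,240,390,362),300)
E
```

```text
28.675 [ 0.53862891 -0.30888318  0.08448229] 0.067980750352993 0.04796088522721575 [-0.6071733   0.40276574 -0.13447958]
w17 px [328.  301.5  82.4] world [ 0.5391 -0.3093] diam 0.0765 ell [ 0.5412 -0.3157] [0.0588 0.0829]
```

Request:
{"op": "apply_moves", "data": {
  "deltas": [
    {"dp": [0.0004, 0.035, -0.0004], "roll": 0, "grip": 1},
    {"dp": [0, 0.027, 0], "roll": 0, "grip": 1},
    {"dp": [0, 0.006, 0], "roll": 0, "grip": 1},
    {"dp": [0, 0, 0], "roll": 0, "grip": 1},
    {"dp": [0, 0, 0], "roll": 0, "grip": 1}
  ]
}}

```text
time_s: 29.35
ee_pos: [0.5398, -0.3099, 0.0178]
eef_rot: [-1.573, -0.0, 0.068]
force: [-0.6, 0.6, -0.9]
grip_width: 0.0479
```

Request:
{"op": "apply_moves", "data": {
  "deltas": [
    {"dp": [0, 0.002, 0], "roll": 0, "grip": 1},
    {"dp": [0, 0, 0], "roll": 0, "grip": 1}
  ]
}}

```text
time_s: 29.6
ee_pos: [0.5392, -0.3099, 0.0146]
eef_rot: [-1.572, 0.001, 0.068]
force: [0.0, -0.2, -1.1]
grip_width: 0.0477
```

Request:
{"op": "apply_moves", "data": {
  "deltas": [
    {"dp": [0, 0.001, 0], "roll": 0, "grip": 1},
    {"dp": [0, 0, 0], "roll": 0, "grip": 1},
    {"dp": [0, 0, 0], "roll": 0, "grip": -0.35},
    {"dp": [0, 0, 0], "roll": 0, "grip": -0.35},
    {"dp": [0, 0, 0], "roll": 0, "grip": -0.35},
    {"dp": [0, -0.03, 0], "roll": 0, "grip": -0.35},
    {"dp": [0, -0.055, 0], "roll": 0, "grip": -0.35},
    {"dp": [0, 0, 0], "roll": 0, "grip": -0.35}
  ]
}}

```text
time_s: 30.6
ee_pos: [0.5409, -0.3108, 0.1027]
eef_rot: [-1.577, -0.004, 0.068]
force: [-0.3, 0.6, 0.4]
grip_width: 0.0633
```

```bash
python3 - <<'E'
from h import *
t,p,r,q,f,w=state(); print(t,p,r[2],w,f)
plan([(.4185,-.1422,.1,.068)],step=.058)
E
```

```text
30.6 [ 0.54092815 -0.31080057  0.10273327] 0.06802730387423495 0.06334586495920627 [-0.25691894  0.58960671  0.39543164]
-> (0.4185, -0.1422, 0.1, 0.068) n= 4 q6~ -0.4
  {"dp":[-0.0277,0.0007,0.0441],"roll":0.0000}
  {"dp":[-0.0277,0.0007,0.0441],"roll":0.0000}
  {"dp":[-0.0277,0.0007,0.0441],"roll":0.0000}
  {"dp":[-0.0277,0.0007,0.0441],"roll":0.0000}
```

Request:
{"op": "apply_moves", "data": {
  "deltas": [
    {"dp": [-0.0277, 0, 0.0441], "roll": -0.033, "grip": -0.6},
    {"dp": [-0.0263, 0, 0.045], "roll": -0.033, "grip": -0.6},
    {"dp": [-0.0248, 0.001, 0.0459], "roll": -0.033, "grip": -0.6},
    {"dp": [-0.0233, 0.001, 0.0466], "roll": -0.033, "grip": -0.6},
    {"dp": [0, 0, 0], "roll": 0, "grip": -0.6},
    {"dp": [0, 0, 0], "roll": 0, "grip": -0.6}
  ]
}}

```text
time_s: 31.35
ee_pos: [0.4168, -0.1415, 0.0962]
eef_rot: [-1.572, 0.001, 0.2]
force: [0.6, 0.4, 0.4]
grip_width: 0.0751
```

```bash
python3 - <<'E'
from h import *
t,p,r,q,f,w=state(); print(t,p,r[2],w,f)
look("w18",lambda im:hsv(im,3,34,60,60),.003,(245,180,420,362),300)
look("w18b",lambda im:hsv(im,23,34,130,60),.0255,(245,180,420,362),50)
E
```

```text
31.35 [ 0.41681487 -0.14148086  0.09616352] 0.20004347352853857 0.07508809285884502 [0.58561935 0.42249073 0.44090227]
w18 px [327.8 241.   34.9] world [ 0.4182 -0.1419] diam 0.0513 ell [ 0.4183 -0.142 ] [0.0508 0.0509]
```

Request:
{"op": "apply_moves", "data": {
  "deltas": [
    {"dp": [0.0013, 0.045, -0.0007], "roll": 0, "grip": -0.1},
    {"dp": [0, 0.04, 0], "roll": 0, "grip": -0.1},
    {"dp": [0, 0.008, 0], "roll": 0, "grip": -0.1},
    {"dp": [0, 0, 0], "roll": 0, "grip": -0.1},
    {"dp": [0, 0, 0], "roll": 0, "grip": -0.1}
  ]
}}

```text
time_s: 32.08
ee_pos: [0.4186, -0.1423, 0.0045]
eef_rot: [-1.573, -0.0, 0.2]
force: [0.2, 0.0, 0.2]
grip_width: 0.0518
```

Request:
{"op": "apply_moves", "data": {
  "deltas": [
    {"dp": [0, 0, 0], "roll": 0, "grip": 1},
    {"dp": [0, 0, 0], "roll": 0, "grip": 1},
    {"dp": [0, 0, 0], "roll": 0, "grip": 1},
    {"dp": [0, 0, 0], "roll": 0, "grip": 1},
    {"dp": [0, 0, 0], "roll": 0, "grip": 1}
  ]
}}

```text
time_s: 32.7
ee_pos: [0.4178, -0.1418, 0.0034]
eef_rot: [-1.572, 0.001, 0.2]
force: [-0.3, -0.2, 4.8]
grip_width: 0.0214
```

```bash
python3 - <<'E'
from h import *
t,p,r,q,f,w=state()
plan([(p[0],p[1],.08,.2),(.6605,-.008,.08,.2)],step=.058)
E
```

```text
-> (np.float64(0.41783557756437256), np.float64(-0.1418315307876076), 0.08, 0.2) n= 2 q6~ -0.53
  {"dp":[0.0000,-0.0383,0.0000],"roll":0.0000}
  {"dp":[0.0000,-0.0383,0.0000],"roll":0.0000}
-> (0.6605, -0.008, 0.08, 0.2) n= 5 q6~ -0.21
  {"dp":[0.0529,-0.0000,0.0166],"roll":-0.0000}
  {"dp":[0.0529,-0.0000,0.0166],"roll":-0.0000}
  {"dp":[0.0529,-0.0000,0.0166],"roll":-0.0000}
  {"dp":[0.0529,-0.0000,0.0166],"roll":-0.0000}
  {"dp":[0.0529,-0.0000,0.0166],"roll":-0.0000}
```

Request:
{"op": "apply_moves", "data": {
  "deltas": [
    {"dp": [0, -0.0383, 0], "roll": 0, "grip": 1},
    {"dp": [0, -0.0383, 0], "roll": 0, "grip": 1},
    {"dp": [0.0529, 0, 0.0166], "roll": 0, "grip": 1},
    {"dp": [0.0529, 0, 0.0166], "roll": 0, "grip": 1},
    {"dp": [0.0529, 0, 0.0166], "roll": 0, "grip": 1},
    {"dp": [0.0529, 0, 0.0166], "roll": 0, "grip": 1},
    {"dp": [0.0529, 0, 0.0166], "roll": 0, "grip": 1},
    {"dp": [0, 0, 0], "roll": 0, "grip": 1},
    {"dp": [0, 0, 0], "roll": 0, "grip": 1}
  ]
}}

```text
time_s: 33.83
ee_pos: [0.6598, -0.0079, 0.0786]
eef_rot: [-1.572, 0.003, 0.2]
force: [0.3, -0.8, -0.6]
grip_width: 0.0216
```

```bash
python3 - <<'E'
from h import *
t,p,r,q,f,w=state(); print(t,p,r[2],w,f)
B=lambda im:hsv(im,98,116,95,50)
look("w19",B,.011,(180,20,480,362),300)
look("w19b",lambda im:hsv(im,3,34,60,60),p[2]-.0004,(245,180,420,362),300)
i=imaging.camera_info("wrist"); c,s=np.cos(.205),np.sin(.205)
E
```

```text
33.825 [ 0.65984632 -0.00794591  0.07861781] 0.20016731633913043 0.02157104842372093 [ 0.31388476 -0.75743134 -0.55322417]
w19 px [327.5 248.5  59.6] world [ 0.661  -0.0083] diam 0.0798 ell [ 0.6608 -0.005 ] [0.0537 0.0782]
w19 px [326.  106.5  78.1] world [0.6425 0.0788] diam 0.0961 ell [0.6423 0.0806] [0.0763 0.0935]
w19b px [331.5 298.2  37.7] world [ 0.6646 -0.0157] diam 0.0405 ell [ 0.6638 -0.0158] [0.0359 0.0386]
w19b px [328.5 278.   50.7] world [ 0.6609 -0.0049] diam 0.0514 ell [ 0.6612 -0.0077] [0.0495 0.0507]
```

Request:
{"op": "apply_moves", "data": {
  "deltas": [
    {"dp": [0, 0.035, 0], "roll": 0, "grip": 1},
    {"dp": [0, 0.024, 0], "roll": 0, "grip": 1},
    {"dp": [0, 0.003, 0], "roll": 0, "grip": 1},
    {"dp": [0, 0, 0], "roll": 0, "grip": 1},
    {"dp": [0, 0, 0], "roll": 0, "grip": 1}
  ]
}}

```text
time_s: 34.55
ee_pos: [0.661, -0.008, 0.0188]
eef_rot: [-1.573, -0.0, 0.2]
force: [-1.1, 0.3, 0.1]
grip_width: 0.0214
```

Request:
{"op": "apply_moves", "data": {
  "deltas": [
    {"dp": [0, 0.001, 0], "roll": 0, "grip": 1},
    {"dp": [0, 0, 0], "roll": 0, "grip": 1}
  ]
}}

```text
time_s: 34.8
ee_pos: [0.6606, -0.0078, 0.0166]
eef_rot: [-1.572, 0.001, 0.2]
force: [0.1, 0.4, 0.4]
grip_width: 0.0218
```

Request:
{"op": "apply_moves", "data": {
  "deltas": [
    {"dp": [0, 0.0015, 0], "roll": 0, "grip": 1},
    {"dp": [0, 0, 0], "roll": 0, "grip": 1}
  ]
}}

```text
time_s: 35.05
ee_pos: [0.6604, -0.0078, 0.0147]
eef_rot: [-1.572, 0.002, 0.2]
force: [0.8, 0.1, 0.2]
grip_width: 0.0215
```

Request:
{"op": "apply_moves", "data": {
  "deltas": [
    {"dp": [0, 0, 0], "roll": 0, "grip": 0},
    {"dp": [0, 0, 0], "roll": 0, "grip": 0},
    {"dp": [0, 0, 0], "roll": 0, "grip": 0},
    {"dp": [0, -0.03, 0], "roll": 0, "grip": 0},
    {"dp": [0, -0.05, 0], "roll": 0, "grip": 0},
    {"dp": [0, 0, 0], "roll": 0, "grip": 0},
    {"dp": [0, 0, 0], "roll": 0, "grip": 0}
  ]
}}

```text
time_s: 35.92
ee_pos: [0.6603, -0.0077, 0.0942]
eef_rot: [-1.572, 0.002, 0.2]
force: [0.3, 0.6, -0.4]
grip_width: 0.0467
```

```bash
python3 - <<'E'
from h import *
t,p,r,q,f,w=state(); print(t,p,r[2],w,f)
look("w20",lambda im:hsv(im,3,34,60,60),.014,(245,180,420,362),300)
plan([(.4445,-.0065,.1,.2)])
E
```

```text
35.925 [ 0.66025681 -0.00771505  0.09421096] 0.20008204246512973 0.046715438402783534 [ 0.29828091  0.56599902 -0.42036201]
w20 px [328.  245.5  36.3] world [ 0.6619 -0.0078] diam 0.0509 ell [ 0.6619 -0.0079] [0.0503 0.0505]
-> (0.4445, -0.0065, 0.1, 0.2) n= 4 q6~ -0.21
  {"dp":[-0.0527,-0.0016,0.0110],"roll":0.0000}
  {"dp":[-0.0527,-0.0016,0.0110],"roll":0.0000}
  {"dp":[-0.0527,-0.0016,0.0110],"roll":0.0000}
  {"dp":[-0.0527,-0.0016,0.0110],"roll":0.0000}
```

Request:
{"op": "apply_moves", "data": {
  "deltas": [
    {"dp": [-0.0527, 0, 0.011], "roll": 0, "grip": -0.6},
    {"dp": [-0.0527, 0, 0.011], "roll": 0, "grip": -0.6},
    {"dp": [-0.0527, 0, 0.011], "roll": 0, "grip": -0.6},
    {"dp": [-0.0527, 0, 0.011], "roll": 0, "grip": -0.6},
    {"dp": [0, 0, 0], "roll": 0, "grip": -0.6},
    {"dp": [0, 0, 0], "roll": 0, "grip": -0.6}
  ]
}}

```text
time_s: 36.72
ee_pos: [0.4458, -0.0066, 0.095]
eef_rot: [-1.572, 0.001, 0.2]
force: [0.3, 0.4, 0.5]
grip_width: 0.075
```

```bash
python3 - <<'E'
from h import *
t,p,r,q,f,w=state(); print(t,p,r[2],w,f)
look("w21",lambda im:hsv(im,75,100,50,40)|hsv(im,0,8,120,60)|hsv(im,172,180,120,60),.003,(245,170,430,362),300)
look("w21b",lambda im:hsv(im,0,8,120,60)|hsv(im,172,180,120,60),.0265,(245,170,430,362),100)
E
```

```text
36.725 [ 0.44577108 -0.00656391  0.09498717] 0.1999228408473379 0.07498503455690893 [0.32699888 0.41320763 0.51525152]
w21 px [322.7 237.4  45.2] world [ 0.4431 -0.0053] diam 0.0658 ell [ 0.4425 -0.0024] [0.0577 0.0667]
w21b px [322.  241.5  19.5] world [ 0.4426 -0.002 ] diam 0.0266 ell [ 0.4426 -0.0019] [0.0255 0.0263]
```

Request:
{"op": "apply_moves", "data": {
  "deltas": [
    {"dp": [-0.0024, 0.045, 0.0023], "roll": 0, "grip": -0.1},
    {"dp": [0, 0.038, 0], "roll": 0, "grip": -0.1},
    {"dp": [0, 0.008, 0], "roll": 0, "grip": -0.1},
    {"dp": [0, 0, 0], "roll": 0, "grip": 1},
    {"dp": [0, 0, 0], "roll": 0, "grip": 1},
    {"dp": [0, 0, 0], "roll": 0, "grip": 1},
    {"dp": [0, 0, 0], "roll": 0, "grip": 1},
    {"dp": [0, 0, 0], "roll": 0, "grip": 1},
    {"dp": [0, 0, 0], "roll": 0, "grip": 1}
  ]
}}

```text
time_s: 37.95
ee_pos: [0.4429, -0.0049, 0.0049]
eef_rot: [-1.572, 0.0, 0.2]
force: [-1.2, 0.6, 6.5]
grip_width: 0.0209
```

```bash
python3 - <<'E'
from h import *
t,p,r,q,f,w=state(); print(t,p,r[2],w,f)
plan([(p[0],p[1],.08,.2),(.6425,.0785,.08,.2)],step=.058)
E
```

```text
37.95 [ 0.44288857 -0.00492292  0.00489153] 0.20005372414416467 0.020904607963738466 [-1.20270465  0.63785491  6.45031238]
-> (np.float64(0.44288857139882865), np.float64(-0.00492292334642732), 0.08, 0.2) n= 2 q6~ -0.21
  {"dp":[0.0000,-0.0376,0.0000],"roll":0.0000}
  {"dp":[0.0000,-0.0376,0.0000],"roll":0.0000}
-> (0.6425, 0.0785, 0.08, 0.2) n= 4 q6~ -0.08
  {"dp":[0.0531,-0.0000,0.0105],"roll":-0.0000}
  {"dp":[0.0531,-0.0000,0.0105],"roll":-0.0000}
  {"dp":[0.0531,-0.0000,0.0105],"roll":-0.0000}
  {"dp":[0.0531,-0.0000,0.0105],"roll":-0.0000}
```

Request:
{"op": "apply_moves", "data": {
  "deltas": [
    {"dp": [0, -0.0376, 0], "roll": 0, "grip": 1},
    {"dp": [0, -0.0376, 0], "roll": 0, "grip": 1},
    {"dp": [0.0531, 0, 0.0105], "roll": 0, "grip": 1},
    {"dp": [0.0531, 0, 0.0105], "roll": 0, "grip": 1},
    {"dp": [0.0531, 0, 0.0105], "roll": 0, "grip": 1},
    {"dp": [0.0531, 0, 0.0105], "roll": 0, "grip": 1},
    {"dp": [0, 0, 0], "roll": 0, "grip": 1},
    {"dp": [0, 0, 0], "roll": 0, "grip": 1}
  ]
}}

```text
time_s: 38.95
ee_pos: [0.6414, 0.0784, 0.0785]
eef_rot: [-1.572, 0.003, 0.2]
force: [0.2, 0.4, -0.6]
grip_width: 0.0214
```

```bash
python3 - <<'E'
from h import *
t,p,r,q,f,w=state(); print(t,p,r[2],w,f)
look("w22",lambda im:hsv(im,75,97,50,40)|hsv(im,0,8,120,60)|hsv(im,172,180,120,60),p[2]-.002,(225,170,430,362),300)
E
```

```text
38.95 [0.64144714 0.07839899 0.0785493 ] 0.200106078203671 0.02137591037685636 [ 0.21443294  0.4174899  -0.64483253]
w22 px [327.5 291.4  29.8] world [0.6436 0.0736] diam 0.0325 ell [0.6437 0.0739] [0.0281 0.0324]
w22 px [327.8 281.   64.9] world [0.6429 0.0786] diam 0.0665 ell [0.6428 0.0786] [0.0644 0.0662]
```

Lens centred at (0.6429, 0.0786), on target within 1 mm. Lower.

Request:
{"op": "apply_moves", "data": {
  "deltas": [
    {"dp": [0, 0.035, 0], "roll": 0, "grip": 1},
    {"dp": [0, 0.023, 0], "roll": 0, "grip": 1},
    {"dp": [0, 0.003, 0], "roll": 0, "grip": 1},
    {"dp": [0, 0, 0], "roll": 0, "grip": 1},
    {"dp": [0, 0, 0], "roll": 0, "grip": 1},
    {"dp": [0, 0.0012, 0], "roll": 0, "grip": 1},
    {"dp": [0, 0, 0], "roll": 0, "grip": 1},
    {"dp": [0, 0, 0], "roll": 0, "grip": 1}
  ]
}}

```text
time_s: 40.0
ee_pos: [0.6421, 0.0785, 0.0168]
eef_rot: [-1.572, 0.002, 0.2]
force: [0.6, 0.6, -0.7]
grip_width: 0.0213
```

Request:
{"op": "apply_moves", "data": {
  "deltas": [
    {"dp": [0, 0.0008, 0], "roll": 0, "grip": 1},
    {"dp": [0, 0, 0], "roll": 0, "grip": 1},
    {"dp": [0, 0, 0], "roll": 0, "grip": 0},
    {"dp": [0, 0, 0], "roll": 0, "grip": 0},
    {"dp": [0, 0, 0], "roll": 0, "grip": 0},
    {"dp": [0, -0.03, 0], "roll": 0, "grip": 0},
    {"dp": [0, -0.05, 0], "roll": 0, "grip": 0},
    {"dp": [-0.05, -0.04, 0], "roll": 0, "grip": 0},
    {"dp": [-0.05, -0.04, 0], "roll": 0, "grip": 0}
  ]
}}

```text
time_s: 41.12
ee_pos: [0.5453, 0.0591, 0.1751]
eef_rot: [-1.572, 0.002, 0.2]
force: [-0.0, 0.4, 0.7]
grip_width: 0.0469
```

```bash
python3 - <<'E'
from h import *
t,p,r,q,f,w=state(); print(t,p,r[2],w)
plan([(.47,.22,.25,.068)])
E
```

```text
41.125 [0.54534653 0.059147   0.17512092] 0.2001527387380042 0.046949977944473524
-> (0.47, 0.22, 0.25, 0.068) n= 4 q6~ 0.37
  {"dp":[-0.0105,-0.0187,0.0432],"roll":0.0330}
  {"dp":[-0.0119,-0.0187,0.0428],"roll":0.0330}
  {"dp":[-0.0133,-0.0187,0.0424],"roll":0.0330}
  {"dp":[-0.0147,-0.0187,0.0419],"roll":0.0330}
```

Request:
{"op": "apply_moves", "data": {
  "deltas": [
    {"dp": [-0.006, -0.0187, 0.0432], "roll": 0.033, "grip": 0},
    {"dp": [-0.0075, -0.0187, 0.0428], "roll": 0.033, "grip": 0},
    {"dp": [-0.009, -0.0187, 0.0424], "roll": 0.033, "grip": 0},
    {"dp": [-0.0105, -0.0187, 0.0419], "roll": 0.033, "grip": 0},
    {"dp": [0, 0, 0], "roll": 0, "grip": 0},
    {"dp": [0, 0, 0], "roll": 0, "grip": 0}
  ]
}}

```text
time_s: 41.88
ee_pos: [0.4885, 0.2226, 0.2484]
eef_rot: [-1.573, 0.002, 0.069]
force: [1.6, -0.5, -0.2]
grip_width: 0.0474
```

```bash
cat > snap.py <<'E'
from h import *
import pickle,sys
n=sys.argv[1]; print(state()[:3]); i=imaging.camera_info("wrist"); cv2.imwrite(f"pics/{n}.png",imaging.camera("wrist")); pickle.dump(i,open(n+".pkl","wb"))
E
python3 snap.py f1
```

```text
(41.875, array([0.48854898, 0.22263887, 0.24842635]), array([-1.57254982,  0.00186673,  0.06850379]))
```

Request:
{"op": "apply_moves", "data": {
  "deltas": [
    {"dp": [-0.004, 0, -0.056], "roll": 0, "grip": 0},
    {"dp": [-0.004, 0, -0.056], "roll": 0, "grip": 0},
    {"dp": [-0.004, 0, -0.056], "roll": 0, "grip": 0},
    {"dp": [-0.004, 0, -0.056], "roll": 0, "grip": 0},
    {"dp": [-0.004, 0, -0.056], "roll": 0, "grip": 0},
    {"dp": [-0.004, 0, -0.056], "roll": 0, "grip": 0},
    {"dp": [0, 0, 0], "roll": 0, "grip": 0},
    {"dp": [0, 0, 0], "roll": 0, "grip": 0}
  ]
}}

```text
time_s: 42.92
ee_pos: [0.4872, -0.1142, 0.2489]
eef_rot: [-1.572, 0.002, 0.067]
force: [1.5, 0.3, 0.0]
grip_width: 0.0469
```

```bash
python3 snap.py f2
```

```text
(42.925, array([ 0.48717514, -0.11420896,  0.24890082]), array([-1.57182374,  0.00213629,  0.06664183]))
```

Request:
{"op": "apply_moves", "data": {
  "deltas": [
    {"dp": [-0.008, 0, -0.054], "roll": 0, "grip": 0},
    {"dp": [-0.008, 0, -0.054], "roll": 0, "grip": 0},
    {"dp": [-0.008, 0, -0.054], "roll": 0, "grip": 0},
    {"dp": [-0.008, 0, -0.054], "roll": 0, "grip": 0},
    {"dp": [-0.008, 0, -0.054], "roll": 0, "grip": 0},
    {"dp": [0, 0, 0], "roll": 0, "grip": 0},
    {"dp": [0, 0, 0], "roll": 0, "grip": 0}
  ]
}}

```text
time_s: 43.85
ee_pos: [0.4664, -0.3848, 0.2496]
eef_rot: [-1.572, 0.002, 0.069]
force: [-0.1, -0.6, -0.5]
grip_width: 0.0469
```

```bash
python3 snap.py f3; python3 - <<'E'
from h import *
import pickle
def crop(n,X,h=85):
    i=pickle.load(open(n+".pkl","rb")); c=np.linalg.inv(np.array(i["world_from_camera"]))@np.append(X,1); u=np.array(i["K"])@c[:3]; u,v=(u[:2]/u[2]).astype(int)
    im=cv2.imread(f"pics/{n}.png"); u0=max(0,min(640-2*h,u-h)); v0=max(0,min(480-2*h,v-h)); print(n,u,v,"origin",u0,v0); return cv2.resize(im[v0:v0+2*h,u0:u0+2*h],(390,390),interpolation=cv2.INTER_CUBIC)
g=crop("f1",[.585,.3185,.0175]); l=crop("f2",[.652,.035,.0175]); j=crop("f3",[.5405,-.3407,.0175])
s=cv2.resize(imaging.camera("side")[130:430,170:420],(325,390))
m=np.vstack([np.hstack([g,l]),np.hstack([j,np.pad(s,((0,0),(0,65),(0,0)))])]); cv2.imwrite("pics/final.png",cv2.resize(m,(600,600)))
E
```

```text
(43.85, array([ 0.46644112, -0.38477011,  0.24956614]), array([-1.57172973,  0.00164148,  0.0691871 ]))
f1 428 122 origin 343 37
f2 504 70 origin 419 0
f3 400 173 origin 315 88
```

```bash
python3 - <<'E'
from h import *
import pickle
def meas(n,nm,mask,z,roi,ctr,yaw,amin):
    i=pickle.load(open(n+".pkl","rb")); im=cv2.imread(f"pics/{n}.png"); m=np.zeros(im.shape[:2],np.uint8); u0,v0,u1,v1=roi; m[v0:v1,u0:u1]=mask(im)[v0:v1,u0:u1]
    for c in blobs(m,amin):
        W=np.array([px2w(i,k[0],z)[:2] for k in cv2.convexHull(c)]); A=np.array([[np.cos(yaw),np.sin(yaw)],[-np.sin(yaw),np.cos(yaw)]]); L=((W-ctr)@A.T*1000).astype(np.float32)
        (x,y),R=cv2.minEnclosingCircle(L); print(nm,"tray frame mm: circle",round(x,1),round(y,1),"diam",round(2*R,1),"min",L.min(0).round(1),"max",L.max(0).round(1),"px",cv2.boundingRect(c))
g=lambda a,b:lambda im:cv2.inRange(cv2.cvtColor(im,cv2.COLOR_BGR2GRAY),a,b)
pale=lambda im:cv2.inRange(cv2.cvtColor(im,cv2.COLOR_BGR2HSV),(0,0,95),(180,60,255))
gc,jc,lc=(.585,.3185),(.5412,-.3407),(.6517,.0379)
meas("f1","clock",pale,.019,(385,80,475,165),gc,-.132,60)
meas("f2","lens small",lambda im:hsv(im,3,34,60,50),.014,(400,0,620,200),lc,.205,150)
meas("f2","lens large",lambda im:hsv(im,75,97,50,40)|hsv(im,0,2,120,60)|hsv(im,172,180,120,60),.014,(400,0,620,200),lc,.205,300)
meas("f3","blue-ish",lambda im:hsv(im,96,118,80,40),.034,(340,90,470,260),jc,.075,60)
meas("f3","labels",pale,.036,(375,110,430,230),jc,.075,25)
im=cv2.imread("pics/f3.png"); H=cv2.cvtColor(im,cv2.COLOR_BGR2HSV)
i=pickle.load(open("f3.pkl","rb")); T=np.linalg.inv(np.array(i["world_from_camera"]))
for nm,X in (("black",[.539,-.3093,.038]),("blue",[.544,-.374,.034])):
    u=np.array(i["K"])@(T@np.append(X,1))[:3]; u,v=(u[:2]/u[2]).astype(int); print(nm,u,v,"row",[H[v,k].tolist() for k in range(u-36,u+37,6)])
E
```

```text
clock tray frame mm: circle 50.5 -18.2 diam 29.5 min [ 47.9 -32.9] max [57.3 -3.5] px (467, 136, 9, 30)
clock tray frame mm: circle 2.3 1.3 diam 61.7 min [-19.9 -29.3] max [23.8 32. ] px (412, 89, 44, 65)
lens small tray frame mm: circle 1.0 -47.3 diam 50.9 min [-24.2 -71.8] max [ 26.2 -22.3] px (481, 91, 51, 52)
lens large tray frame mm: circle 1.6 41.3 diam 66.0 min [-30.7   9. ] max [33.7 63.8] px (470, 0, 68, 59)
blue-ish tray frame mm: circle -5.0 -34.8 diam 53.7 min [-31.4 -54.8] max [21.8 -9.6] px (372, 184, 53, 45)
blue-ish tray frame mm: circle -7.9 31.2 diam 55.5 min [-35.5   4.3] max [ 6.7 57.6] px (369, 114, 45, 57)
labels tray frame mm: circle 2.4 -35.3 diam 26.3 min [-10.1 -48.1] max [ 15.1 -22.5] px (393, 197, 26, 26)
labels tray frame mm: circle -12.0 -24.5 diam 27.6 min [-20.5 -35.6] max [ -3.8 -13.4] px (383, 188, 18, 23)
labels tray frame mm: circle 2.5 29.3 diam 32.4 min [-13.3  14.1] max [18.2 44.5] px (392, 128, 33, 33)
black 406 141 row [[108, 102, 148], [107, 114, 145], [5, 48, 59], [163, 30, 59], [19, 30, 185], [19, 32, 129], [17, 26, 158], [18, 27, 167], [19, 26, 186], [40, 14, 56], [11, 48, 58], [18, 45, 57], [17, 14, 130]]
blue 402 207 row [[0, 20, 88], [110, 88, 127], [108, 108, 142], [113, 95, 116], [112, 100, 130], [14, 25, 175], [21, 28, 185], [20, 32, 170], [19, 33, 192], [111, 110, 127], [8, 32, 64], [13, 24, 75], [16, 25, 151]]
```

```bash
python3 -c "
from station import ctrl
print(ctrl.get_obs()['time_s'],ctrl.hand_in())"
```

```text
the job is handed in; nothing more can be done
43.95 None
```

The job is handed in at 43.95 s of the 93 s allowed. Both lenses, both jars and the lens clock are in their recesses and let go, and the gripper is clear at 0.25 m. I kept the arm clear of the pencil and the mug, but did not re-measure either before handing in.

**Last checks**, each item's position in its tray's frame, from the final wrist pictures:

| Item | Measured (x, y) | Wanted (x, y) |
|---|---|---|
| lens_small | 1.0, -47.3 mm | 0, -47 mm |
| lens_large | 1.6, 41.3 mm | 0, 43 mm |
| lens_clock | about 2, 1.4 mm | 0, 3 mm |
| jar_blue (lid label) | 2.4, -35.3 mm | 0, -33 mm |
| jar_black (lid label) | 2.5, 29.3 mm | 0, 32 mm |

- **Clock:** it measures 61 mm along the slot direction, so it lies straight.
- **Heights:** I inferred these from the tool height at release compared with the height at pick-up. Each difference came within about 1 mm of the recess floor height. Only the blue jar showed clear contact force with the floor; no other view confirmed that the jars are fully down.

**What went wrong or disagreed:**
- **Fingertip position:** the text puts the fingertips 11 mm ahead of the tool point, but they are about 15 mm behind it. My first grasp closed above the clock without touching it. The wrist image and a slow descent showed the offset, and I used it from then on.
- **Last joint limit:** at 5.0 s it stood at -2.555 rad against the stated limit of -2.55. I turned back on the next move and regrasped the clock with more margin. If that limit is judged exactly, it could count as a failure.
- **Final picture:** I had already viewed 16 pictures, so I could not look at the last montage. The final check is by measurement only.

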